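Fetch the low tin from behind the front stock

TASK

A customer wants the low, wide tin that is boxed in behind three tall containers on the wooden stock stand: move all three tall ones (the square can, the necked bottle, the round can) off to the grey mat and stand them there, then take the low tin out and set it flat on the floor of the order tray, next to the cardboard box already in it. Only when the tin is in the tray, put the three back upright on the stand, each on the very spot where it stood at the start. Leave the small tin, the cardboard box and the tape roll where they are.

Things in the scene. Friction and masses are not known exactly. Their poses are not given: they have to be found in the camera images.
- square_can_mid (a point): Square steel can, 52 x 52 mm in plan, 105 mm high, with a small white cap (28 mm across, 18 mm high, off centre) on top: 123 mm in all, about 0.3 kg. The point is at its middle, 61.5 mm above its underside; x and y are square to its side faces, z is up. A tall one. Grip it across opposite faces near the top, about 90 mm above its underside, so that the gripper clears the neighbours.
- bottle_mid (a point): Round white bottle, body 54 mm across and 90 mm high, sloping shoulder, and a black cap 34 mm across from 111 to 138 mm above its underside; about 0.25 kg. The point is on its axis at half height, 69 mm above its underside; z is up. One of the three tall ones. Best gripped by the cap, about 126 mm above its underside.
- round_can_mid (a point): Straight round aluminium can with flat ends, 52 mm across, 120 mm high, about 0.3 kg. The point is on its axis at half height, 60 mm above its underside; z is up. One of the three tall ones. Grip it near the top, at about 92 mm above its underside.
- low_tin_mid (a point): The wanted thing: low wide round tin, 62 mm across and 38 mm high, about 0.18 kg, in the middle of the stand with the three tall ones close (about 5 mm) on its left, its right and in front. The point is at its centre, 19 mm above its underside; z is up.
- stand: Fixed wooden tray, 270 (x) by 240 (y) mm; origin: centre of underside. Floor 10 mm up; rims 22 mm (sides), 16 mm (front); panel 58 mm at the back (+x), small boxes before it 46 mm high from x = +81. Low tin at about (0, 0); tall ones in any assignment within 2 mm of flat dark pads at (-62, 0), (0, 62), (0, -62) mm. Finger room: at (-62, 0) on its +y and -y sides, at (0, +-62) on its -x and +x sides.
- mat: Fixed flat grey mat, 260 mm (its x) by 130 mm (its y), 3 mm thick: the side area where the three tall ones wait. Origin: centre of its underside. It lies to the left or to the right of the stand.
- tray: Fixed grey plastic order tray, 250 mm (its x) by 150 mm (its y), open at the top, walls 6 mm thick and 30 mm high, floor 6 mm thick. Origin: centre of its underside. It lies on the other side of the stand from the mat. The cardboard box stands in its -x half; the +x half is empty, e.g. at (+50, 0) mm.
- screw_box: Cardboard box, 50 (its x) x 85 (its y) x 34 mm, origin at the centre of its underside; stands in the order tray. Bystander: leave it.
- small_tin: Small round steel tin, 34 mm across, 28 mm high, origin at the centre of its underside; stands in one front corner of the stand (left or right). Bystander: leave it.
- tape_roll: Small black roll of tape lying flat, 42 mm across, 18 mm high, origin at the centre of its underside; in the other front corner of the stand. Bystander: leave it.

How it is judged:
By the outcome, as a careful person would: the job done as asked, in the order asked, and still so for the second after the job is handed in, with the robot touching nothing.
It also fails if it takes over 150 s, if anything falls off the work surface, if the arm or the gripper's body presses on something with over 40 N, if the wrist force passes 120 N, or if a joint passes its speed limit or range.

ROBOT

A 6-joint arm with a two-finger parallel gripper is mounted at the origin on the work surface. World frame = base frame: x ahead of the robot, y to its left, z up, the work surface at z = 0. Lengths are in m, angles in rad, forces in N, time in s.
With the tool pointing down it reaches from about 0.25 to 0.775 m from the base axis. Payload 4 kg.
Tool frame: the origin (TCP) lies on the centre line of the jaws, within the pads' length; the fingertips stand 11 mm ahead of it and the grasp point (between the pads) lies 8 mm behind it (manip.tips_ahead is the distance from the TCP to the fingertips, in m); z points along the fingers, y is the direction in which the jaws open and shut (so a half turn about z gives the same grasp; the last joint's range is limited). The gripper opens to 94 mm and grips with 3 to 60 N. Pads are 16 mm wide; open, the fingers measure 119 mm over their backs; the gripper's body (75 mm by 177 mm) begins 78 mm behind the grasp point.
Start: joints at [1.19, 0.087, 1.371, -0, 1.684, -0.103], TCP at [0.151, 0.529, 0.217] pointing down, gripper open.
Joint ranges: [-3.1, 3.1], [-0.76, 2.03], [0.27, 2.55], [-1.08, 4.22], [0.17, 2.65], [-2.57, 2.57]. Speed limits (rad/s): [2.79, 2.79, 3.14, 3.14, 3.14, 3.14].

INTERFACE

Orientations are given as a unit quaternion [x, y, z, w].
In Python, from bench import manip, read_camera, camera_model, job gives the robot as it stands.
- The arm moves only by the tool servo_tool, never from a script. Its argument "targets" is a list of rows, each an object of numbers: "ax", "ay", "az": the turn, a rotation vector about the tool's x, y, z in units of 10 degrees (1.0 is 10 degrees); "dx", "dy", "dz": the shift along the tool's x, y, z in units of 40 mm (1.0 is 40 mm); "hand": the gripper's target within -1 to 1 (shut at 1, half-way at 0, fully open at -1). In form: [{"ax": .., "ay": .., "az": .., "dx": .., "dy": .., "dz": .., "hand": ..}, ...]. A call has exactly 10 rows; each row shifts and turns the commanded pose from where the row before left it, along the tool's axes as they then stand; what a row does not reach is not made up. A row lasts 1/8 s, in which the tool goes at most 62.5 mm and 10.7 degrees, less where a joint would pass 70% of its speed; a pose out of reach is approached as far as the arm can. A call is refused whole if a number of a shift passes 1 or a number of a turn 1, either way. A call with a gripper value outside its range is refused whole. The fingers move at their own pace and stop on an object; "force" is the grip in N (left out, the last holds). Time passes only in rows, so rows that do not move let the fingers close, or fill a call up. It gives the time, the measured TCP pose, the force and the opening at its end, in the units of the state.
- manip.observe(): the state, without advancing time (a new reading comes with each control period).
- read_camera(name): name is "side" or "top" or "wrist"; returns the picture (384x512x3 uint8, red, green, blue); there is no depth.
- camera_model(name): a dict with "intrinsics" (3x3 intrinsics, pixels), "distortion" ([k1, k2, p1, p2, k3] as OpenCV has them; the pictures are not rectified), "extrinsics" (4x4, takes a point from camera to world coordinates); the wrist camera has in their place "tool_from_camera" (4x4, takes a point from camera to tool coordinates, whose origin is the TCP and whose axes are the flange's). Camera axes: x right, y down, z forward; pixel columns grow to the right and rows downward; lengths in m; the calibration is good to about 2 mm. A picture is of the moment at which its call begins: read the wrist's pose just before it. camera_model takes no time and is no camera call.
- job.sign_off(): hands the job in, once; it reports no verdict.
The state is a dict: "time": time; "q": joint angles; "qd": joint speeds; "joint_efforts": joint torques, N m; "tool_pos": TCP position; "orientation": TCP orientation; "force": force on the tool from outside, world axes, zero at the start; "torque": the same for the moment, N m; "gripper_width": finger opening in m.
Only numpy, scipy, OpenCV 4.12 (cv2) and the standard library are available. Lean on these libraries where they do the work, as an engineer would, in place of code of your own. Each camera call takes 0.05 s, during which the arm holds its last target.

## Working session

There is one attempt and no reset: what is moved stays moved. The work goes in short steps, Python scripts to look and compute and a tool call to move; the robot and the scene stay as the last step left them, time stands still between calls to the robot, and variables do not carry over. Pictures are saved under pics/ and viewed, and the job is handed in when it is done.

Besides the shell and the picture viewer there is one more tool, called after "Emit:" as name(argument=value, ...), one argument or row to a line, values as JSON. servo_tool: Moves the arm, as the interface text tells. Its arguments: {"type":"object","properties":{"targets":{"type":"array"},"force":{"type":"number"}},"required":["targets"]}

```bash
ls; mkdir -p pics; python3 - <<'E'
from bench import manip, read_camera, camera_model, job
import cv2
print(manip.observe()); print(manip.tips_ahead)
for n in ["side","top","wrist"]:
    m=camera_model(n); print(n,{k:(v.round(4).tolist() if hasattr(v,'round') else v) for k,v in m.items()})
    cv2.imwrite(f"pics/{n}0.png",read_camera(n)[:,:,::-1])
E
```

```text
pics
{'time': 0.0, 'q': array([ 1.18989037e+00,  8.79043532e-02,  1.37222234e+00, -2.15613223e-05,
        1.68357609e+00, -1.03111945e-01]), 'qd': array([ 5.58972790e-05,  3.27487613e-04, -3.92939272e-04,  2.23109331e-03,
        5.39009515e-04, -4.47872867e-04]), 'joint_efforts': array([-1.29177941e-03, -3.40165365e+01, -3.02433300e+01,  7.16856821e-02,
        3.29183810e-02, -1.58140456e-04]), 'tool_pos': array([0.15065553, 0.52843134, 0.21534801]), 'orientation': array([ 1.38451939e-01,  9.90368592e-01, -1.02688897e-03, -2.42449448e-04]), 'force': array([-0.24617025,  0.13961484, -0.15146748]), 'torque': array([0.0388912 , 0.02308697, 0.02630234]), 'gripper_width': 0.0941755845433604}
0.011
side {'intrinsics': [[354.355, 0.0, 259.1784], [0.0, 354.355, 190.358], [0.0, 0.0, 1.0]], 'distortion': [-0.104, 0.0, 0.0, 0.0, 0.0], 'extrinsics': [[0.9908, -0.1089, 0.0802, 0.4297], [-0.1342, -0.719, 0.6819, -0.5461], [-0.0166, -0.6864, -0.727, 0.6595], [0.0, 0.0, 0.0, 1.0]]}
top {'intrinsics': [[436.2776, 0.0, 258.8537], [0.0, 436.2776, 195.7428], [0.0, 0.0, 1.0]], 'distortion': [-0.0003, 0.0, 0.0, 0.0, 0.0], 'extrinsics': [[-0.0039, -0.9849, 0.1729, 0.3203], [-1.0, 0.0046, 0.0037, -0.0192], [-0.0044, -0.1729, -0.9849, 1.1123], [0.0, 0.0, 0.0, 1.0]]}
wrist {'intrinsics': [[315.6848, 0.0, 262.3224], [0.0, 315.6848, 195.1721], [0.0, 0.0, 1.0]], 'distortion': [-0.0383, 0.0, 0.0, 0.0, 0.0], 'tool_from_camera': [[0.0008, -0.9692, -0.2463, 0.0701], [1.0, 0.0006, 0.0011, -0.0008], [-0.0009, -0.2463, 0.9692, -0.1688], [0.0, 0.0, 0.0, 1.0]]}
```

View pics/side0.png

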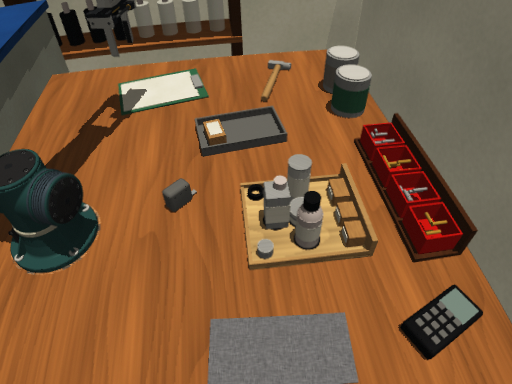

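View pics/top0.png

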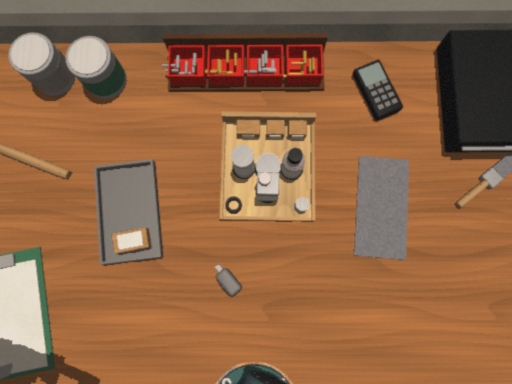

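View pics/wrist0.png

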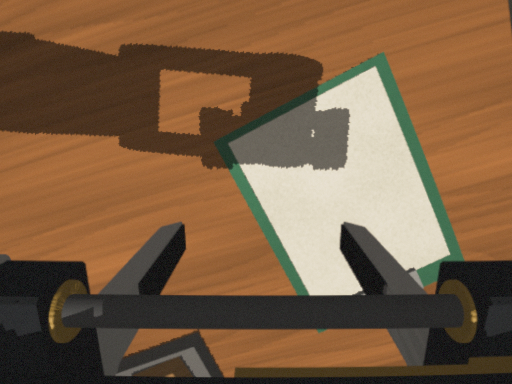

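The pictures show the mat on the right (-y; top view about (382,208)), the tray on the left (128,212) and the stand in the middle (268,167). The square can is in front, the round can on the left and the bottle on the right. I'll enlarge the stand area.

```bash
cat > h.py <<'E'
import numpy as np, cv2
from bench import manip, read_camera, camera_model
from scipy.spatial.transform import Rotation as R
def T_tool():
    s=manip.observe(); T=np.eye(4); T[:3,:3]=R.from_quat(s['orientation']).as_matrix(); T[:3,3]=s['tool_pos']; return T
def ext(n,Tt=None):
    m=camera_model(n)
    return np.array(m['extrinsics']) if n!='wrist' else Tt@np.array(m['tool_from_camera'])
def ray(n,uv,Tt=None):
    m=camera_model(n); K=np.array(m['intrinsics']);d=np.array(m['distortion'])
    p=cv2.undistortPoints(np.array(uv,float).reshape(1,1,2),K,d)[0,0]; E=ext(n,Tt)
    v=E[:3,:3]@np.array([p[0],p[1],1]); return E[:3,3],v/np.linalg.norm(v)
def onz(n,uv,z,Tt=None):
    o,v=ray(n,uv,Tt); return o+v*(z-o[2])/v[2]
def tri(rs):
    A=0;b=0
    for o,v in rs:
        P=np.eye(3)-np.outer(v,v);A=A+P;b=b+P@o
    x=np.linalg.solve(A,b); return x,[np.linalg.norm(np.cross(x-o,v)) for o,v in rs]
def proj(n,X,Tt=None):
    m=camera_model(n);E=np.linalg.inv(ext(n,Tt))
    return cv2.projectPoints(np.array(X,float).reshape(-1,1,3),cv2.Rodrigues(E[:3,:3])[0],E[:3,3],np.array(m['intrinsics']),np.array(m['distortion']))[0][:,0]
def crop(img,x0,y0,w,h,k,fn):
    cv2.imwrite(fn,cv2.resize(img[y0:y0+h,x0:x0+w,::-1],None,fx=k,fy=k,interpolation=cv2.INTER_CUBIC))
E
python3 - <<'E'
from h import *
a=cv2.imread('pics/top0.png')[:,:,::-1]; crop(a,210,105,115,120,5,'pics/topc.png')
crop(a,90,150,80,120,5,'pics/trayc.png')
a=cv2.imread('pics/side0.png')[:,:,::-1]; crop(a,230,145,150,125,5,'pics/sidec.png')
E
```

```text
(no output)
```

View pics/topc.png

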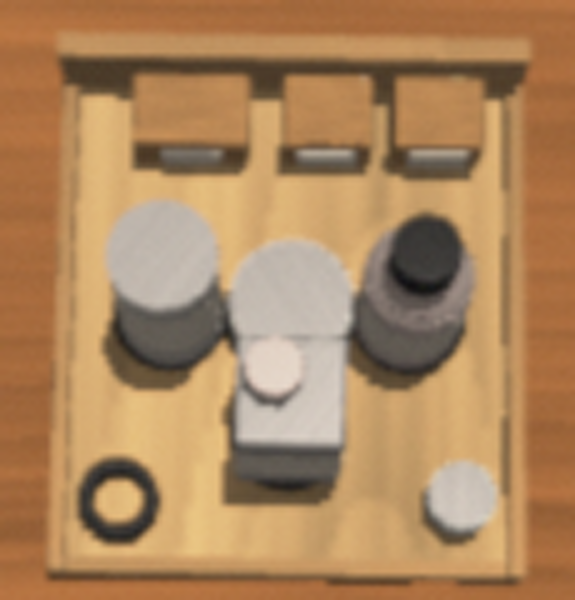

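View pics/sidec.png

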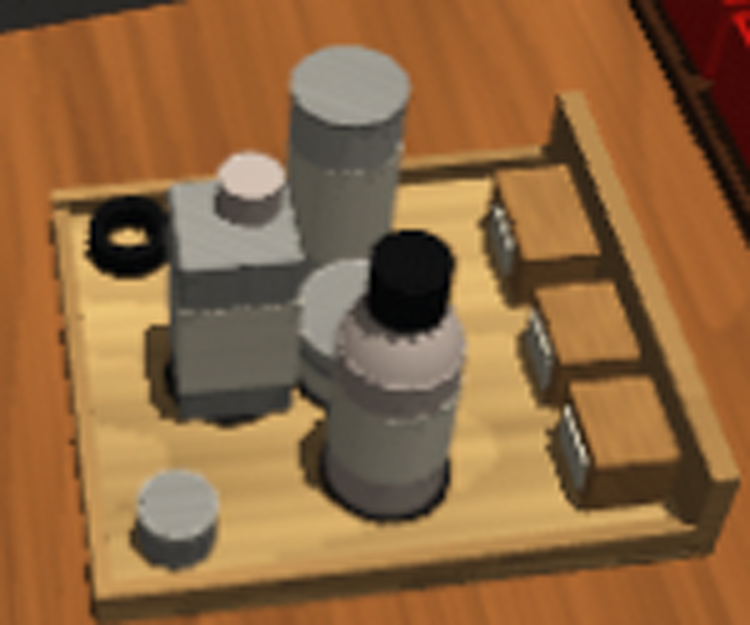

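View pics/trayc.png

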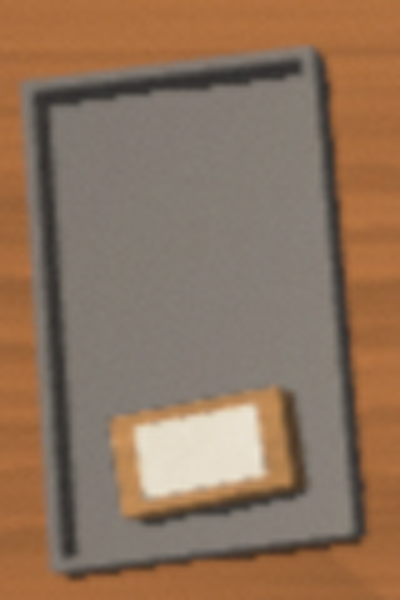

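```bash
cat >> h.py <<'E'
def tc(x,y): return (210+(x+.5)/5-.5,105+(y+.5)/5-.5)
def sc(x,y): return (230+(x+.5)/5-.5,145+(y+.5)/5-.5)
def yc(x,y): return (90+(x+.5)/5-.5,150+(y+.5)/5-.5)
E
python3 - <<'E'
from h import *
np.set_printoptions(precision=4,suppress=True)
def t(n,a,b):
    x,e=tri([ray('top',tc(*a)),ray('side',sc(*b))]);print(n,x,np.array(e))
t('round',(163,256),(350,86))
t('botcap',(426,248),(411,254))
t('sqcap',(273,362),(251,174))
t('sq FL',(237,443),(172,187)); t('sq FR',(343,445),(176,270))
t('sq BR',(348,338),(303,260))
t('smalltin',(461,493),(177,497)); t('tape',(119,500),(130,235))
for n,p,z in [('FL',(50,577),.016),('FR',(524,577),.016),('BL',(60,38),.058),('BR',(528,40),.058),('low',(292,298),.048),('roundtop',(163,256),.13),('bot',(426,248),.148),('sqfl',(237,443),.115),('sqfr',(343,445),.115),('sqbl',(238,338),.115),('sqbr',(348,338),.115)]: print(n,onz('top',tc(*p),z))
for n,p,z in [('mat',(360,157),.003),('mat',(410,159),.003),('mat',(406,259),.003),('mat',(355,257),.003)]: print(n,onz('top',p,z))
for n,p,z in [('tray',(22,82),.03),('tray',(317,49),.03),('tray',(357,540),.03),('tray',(55,572),.03),('box',(112,418),.04),('box',(280,388),.04),('box',(300,490),.04),('box',(128,518),.04)]: print(n,onz('top',yc(*p),z))
E
```

```text
round [0.5878 0.0228 0.1306] [0.0007 0.0007]
botcap [ 0.585  -0.0978  0.1508] [0.0003 0.0003]
sqcap [ 0.5352 -0.028   0.1337] [0.0005 0.0005]
sq FL [ 0.5026 -0.0111  0.1135] [0.001 0.001]
sq FR [ 0.4991 -0.0605  0.1154] [0.001 0.001]
sq BR [ 0.551  -0.0633  0.1157] [0. 0.]
smalltin [ 0.4891 -0.1218  0.0412] [0.0001 0.0001]
tape [0.4901 0.0494 0.0213] [0.0007 0.0007]
FL [0.451  0.0844 0.016 ]
FR [ 0.4499 -0.1551  0.016 ]
BL [0.7213 0.0785 0.058 ]
BR [ 0.7189 -0.159   0.058 ]
low [ 0.5874 -0.0385  0.048 ]
roundtop [0.5872 0.0228 0.13  ]
bot [ 0.5854 -0.098   0.148 ]
sqfl [ 0.5014 -0.0112  0.115 ]
sqfr [ 0.5002 -0.0604  0.115 ]
sqbl [ 0.5514 -0.0118  0.115 ]
sqbr [ 0.5512 -0.0633  0.115 ]
mat [ 0.6169 -0.2804  0.003 ]
mat [ 0.6108 -0.4109  0.003 ]
mat [ 0.3519 -0.3843  0.003 ]
mat [ 0.3574 -0.2564  0.003 ]
tray [0.5894 0.4055 0.03  ]
tray [0.606  0.2554 0.03  ]
tray [0.3569 0.2262 0.03  ]
tray [0.342  0.3741 0.03  ]
box [0.4166 0.3467 0.04  ]
box [0.4311 0.2645 0.04  ]
box [0.381  0.2527 0.04  ]
box [0.3677 0.3363 0.04  ]
```

```bash
cat > plan.py <<'E'
import sys
from h import *
# usage: plan.py x y z angle : remaining shift/turn in tool axes & units (turn FIRST or LAST variants)
def plan(x,y,z,ang):
    T=T_tool(); Rm=T[:3,:3]; d=np.array([x,y,z])-T[:3,3]
    want=np.array([np.cos(np.radians(ang)),np.sin(np.radians(ang)),0])
    if want@Rm[:,1]<0: want=-want
    Rt=np.column_stack([np.cross(want,[0,0,-1]),want,[0,0,-1]])
    rv=R.from_matrix(Rm.T@Rt).as_rotvec()
    print('now',T[:3,3].round(4),'ang %.2f'%np.degrees(np.arctan2(Rm[1,1],Rm[0,1])),'w %.4f'%manip.observe()['gripper_width'],'F',manip.observe()['force'].round(1),'t %.2f'%manip.observe()['time'],'q',manip.observe()['q'].round(2))
    print('turn total(10deg):',(np.degrees(rv)/10).round(3),' shift if before turn:',(Rm.T@d/.04).round(3),' shift if after turn:',(Rt.T@d/.04).round(3))
if __name__=='__main__': plan(*map(float,sys.argv[1:5]))
E
python3 plan.py 0.5 -0.037 0.30 89.4
```

```text
now [0.1507 0.5286 0.2156] ang 74.08 w 0.0940 F [ 0.2 -0.4  1. ] t 0.15 q [ 1.19  0.09  1.37 -0.    1.68 -0.1 ]
turn total(10deg): [-0.009 -0.002 -1.532]  shift if before turn: [-12.275 -11.205  -2.094]  shift if after turn: [ -8.88  -14.047  -2.11 ]
```

Emit:
servo_tool(
  targets=[
    {"dz":-0.7,"dy":-0.6},
    {"dz":-0.7,"dx":-1,"dy":-0.9},
    {"dz":-0.7,"dx":-1,"dy":-0.9},
    {"dx":-1,"dy":-0.9},
    {"dx":-1,"dy":-0.9},
    {"dx":-1,"dy":-0.9},
    {"dx":-1,"dy":-0.9},
    {"dx":-1,"dy":-0.9},
    {"dx":-1,"dy":-0.9},
    {"dx":-1,"dy":-0.9},
  ],
)

```text
invalid input
```

```bash
python3 plan.py 0.5 -0.037 0.30 89.4
```

```text
now [0.1507 0.5286 0.2156] ang 74.08 w 0.0940 F [ 0.2 -0.4  1. ] t 0.15 q [ 1.19  0.09  1.37 -0.    1.68 -0.1 ]
turn total(10deg): [-0.009 -0.002 -1.532]  shift if before turn: [-12.275 -11.205  -2.094]  shift if after turn: [ -8.88  -14.047  -2.11 ]
```

Emit:
servo_tool(
  targets=[
    {"ax":0,"ay":0,"az":0,"dx":0,"dy":-0.6,"dz":-0.7,"hand":-1},
    {"ax":0,"ay":0,"az":0,"dx":-1,"dy":-0.9,"dz":-0.7,"hand":-1},
    {"ax":0,"ay":0,"az":0,"dx":-1,"dy":-0.9,"dz":-0.7,"hand":-1},
    {"ax":0,"ay":0,"az":0,"dx":-1,"dy":-0.9,"dz":0,"hand":-1},
    {"ax":0,"ay":0,"az":0,"dx":-1,"dy":-0.9,"dz":0,"hand":-1},
    {"ax":0,"ay":0,"az":0,"dx":-1,"dy":-0.9,"dz":0,"hand":-1},
    {"ax":0,"ay":0,"az":0,"dx":-1,"dy":-0.9,"dz":0,"hand":-1},
    {"ax":0,"ay":0,"az":0,"dx":-1,"dy":-0.9,"dz":0,"hand":-1},
    {"ax":0,"ay":0,"az":0,"dx":-1,"dy":-0.9,"dz":0,"hand":-1},
    {"ax":0,"ay":0,"az":0,"dx":-1,"dy":-0.9,"dz":0,"hand":-1},
  ],
)

```text
time: 1.4
tool_pos: [0.4021, 0.0939, 0.3003]
orientation: [0.139, 0.99, 0.0, 0.0]
force: [0.6, 0.5, -0.5]
gripper_width: 0.0941
```

```bash
python3 plan.py 0.5 -0.037 0.30 89.4
```

```text
now [0.4021 0.0939 0.3003] ang 74.08 w 0.0941 F [ 0.6  0.5 -0.5] t 1.40 q [ 0.09 -0.22  1.5   0.    1.87 -1.2 ]
turn total(10deg): [ 2.000e-03  1.000e-03 -1.532e+00]  shift if before turn: [-3.251 -2.475  0.007]  shift if after turn: [-2.481 -3.247  0.008]
```

Emit:
servo_tool(
  targets=[
    {"ax":0,"ay":0,"az":0,"dx":-1,"dy":-0.8,"dz":0,"hand":-1},
    {"ax":0,"ay":0,"az":0,"dx":-1,"dy":-0.8,"dz":0,"hand":-1},
    {"ax":0,"ay":0,"az":0,"dx":-1,"dy":-0.8,"dz":0,"hand":-1},
    {"ax":0,"ay":0,"az":0,"dx":-0.25,"dy":-0.08,"dz":0,"hand":-1},
    {"ax":0,"ay":0,"az":-0.8,"dx":0,"dy":0,"dz":0,"hand":-1},
    {"ax":0,"ay":0,"az":-0.73,"dx":0,"dy":0,"dz":0,"hand":-1},
    {"ax":0,"ay":0,"az":0,"dx":0,"dy":0,"dz":0,"hand":-1},
    {"ax":0,"ay":0,"az":0,"dx":0,"dy":0,"dz":0,"hand":-1},
    {"ax":0,"ay":0,"az":0,"dx":0,"dy":0,"dz":0,"hand":-1},
    {"ax":0,"ay":0,"az":0,"dx":0,"dy":0,"dz":0,"hand":-1},
  ],
)

```text
time: 2.65
tool_pos: [0.4993, -0.0354, 0.3005]
orientation: [0.006, 1.0, 0.0, 0.0]
force: [0.8, 0.9, -1.0]
gripper_width: 0.0938
```

```bash
python3 plan.py 0.5 -0.037 0.30 89.4; python3 - <<'E'
from h import *
T=T_tool();np.save('T1.npy',T);cv2.imwrite("pics/w1.png",read_camera('wrist')[:,:,::-1])
E
```

```text
now [ 0.4993 -0.0354  0.3005] ang 89.37 w 0.0938 F [ 0.8  0.9 -1. ] t 2.65 q [-0.18 -0.02  1.32  0.    1.85 -1.74]
turn total(10deg): [ 0.001  0.    -0.003]  shift if before turn: [-0.017 -0.041  0.013]  shift if after turn: [-0.017 -0.041  0.013]
```

View pics/w1.png

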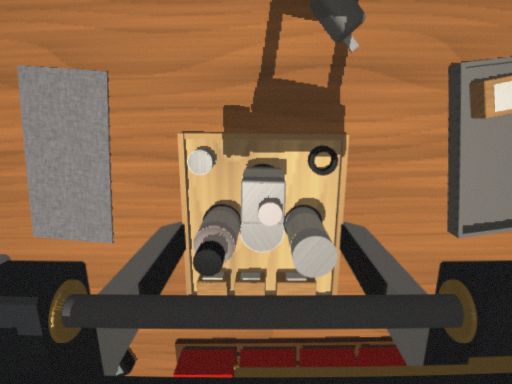

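The wrist view shows the bottle cap at about (209,258), the low tin at (264,230), the round can top at (315,256) and the square can at (264,197). I'll crop it for accuracy.

```bash
python3 - <<'E'
from h import *
a=cv2.imread('pics/w1.png')[:,:,::-1]; crop(a,175,125,180,150,4,'pics/w1c.png')
E
```

```text
(no output)
```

View pics/w1c.png

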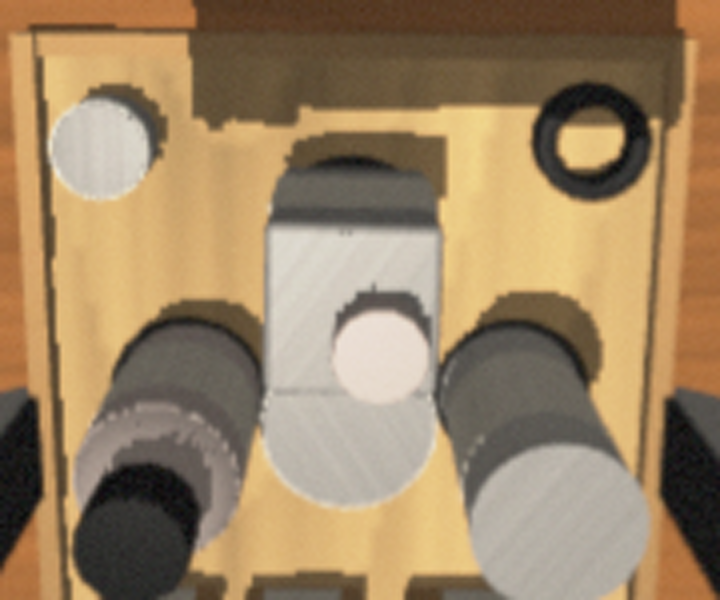

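```bash
python3 - <<'E'
from h import *
np.set_printoptions(precision=4,suppress=True)
T=np.load('T1.npy')
wc=lambda x,y:(175+(x+.5)/4-.5,125+(y+.5)/4-.5)
for n,p,z,tp in [('sq1',(267,226),.115,0),('sq2',(440,226),.115,0),('sq3',(438,392),.115,0),('sq4',(266,392),.115,0),('sqcap',(381,356),.133,(273,362)),('round',(560,531),.13,(163,256)),('bot',(134,543),.148,(426,248)),('low',(349.5,420),.048,(292,298)),('FR',(10,35),.016,(524,577)),('FL',(696,40),.016,(50,577))]:
    print(n,onz('wrist',wc(*p),z,T), tri([ray('wrist',wc(*p),T),ray('top',tc(*tp))]) if tp else '')
E
```

```text
sq1 [ 0.5023 -0.06    0.115 ] 
sq2 [ 0.5028 -0.0105  0.115 ] 
sq3 [ 0.553  -0.0107  0.115 ] 
sq4 [ 0.5524 -0.0617  0.115 ] 
sqcap [ 0.5359 -0.028   0.133 ] (array([ 0.5358, -0.028 ,  0.1332]), [np.float64(5.148472593897436e-06), np.float64(5.148472593909724e-06)])
round [0.5911 0.0243 0.13  ] (array([0.5829, 0.0217, 0.1465]), [np.float64(0.00045616951007141303), np.float64(0.0004561695100713349)])
bot [ 0.5849 -0.0972  0.148 ] (array([ 0.5865, -0.0981,  0.1443]), [np.float64(0.0002265004518765553), np.float64(0.0002265004518766077)])
low [ 0.5865 -0.0373  0.048 ] (array([ 0.5887, -0.038 ,  0.0425]), [np.float64(0.000622060061848042), np.float64(0.0006220600618480571)])
FR [ 0.4527 -0.1562  0.016 ] (array([ 0.4515, -0.156 ,  0.0142]), [np.float64(0.0014681858303401767), np.float64(0.0014681858303402936)])
FL [0.457 0.087 0.016] (array([0.4537, 0.0851, 0.0186]), [np.float64(0.003210373640987743), np.float64(0.0032103736409877315)])
```

Emit:
servo_tool(
  targets=[
    {"ax":0,"ay":0,"az":0,"dx":-0.69,"dy":0.02,"dz":0.5,"hand":-1},
    {"ax":0,"ay":0,"az":0,"dx":0,"dy":0,"dz":1,"hand":-1},
    {"ax":0,"ay":0,"az":0,"dx":0,"dy":0,"dz":1,"hand":-1},
    {"ax":0,"ay":0,"az":0,"dx":0,"dy":0,"dz":1,"hand":-1},
    {"ax":0,"ay":0,"az":0,"dx":0,"dy":0,"dz":0.8,"hand":-1},
    {"ax":0,"ay":0,"az":0,"dx":0,"dy":0,"dz":0.5,"hand":-1},
    {"ax":0,"ay":0,"az":0,"dx":0,"dy":0,"dz":0.4,"hand":-0.7},
    {"ax":0,"ay":0,"az":0,"dx":0,"dy":0,"dz":0,"hand":-0.3},
    {"ax":0,"ay":0,"az":0,"dx":0,"dy":0,"dz":0,"hand":-0.2},
    {"ax":0,"ay":0,"az":0,"dx":0,"dy":0,"dz":0,"hand":-0.2},
  ],
  force=25,
)

```text
time: 3.95
tool_pos: [0.5279, -0.0351, 0.0938]
orientation: [0.005, 1.0, -0.0, 0.001]
force: [0.3, 0.3, 0.1]
gripper_width: 0.0584
```

```bash
python3 plan.py 0.527 -0.036 0.092 89.4; python3 - <<'E'
from h import *
cv2.imwrite("pics/w2.png",read_camera('wrist')[:,:,::-1])
E
```

```text
now [ 0.5279 -0.0351  0.0938] ang 89.39 w 0.0584 F [0.3 0.3 0.1] t 3.95 q [-0.17  0.1   1.61  0.    1.44 -1.73]
turn total(10deg): [-0.002  0.015 -0.001]  shift if before turn: [ 0.022 -0.022  0.046]  shift if after turn: [ 0.022 -0.022  0.046]
```

View pics/w2.png

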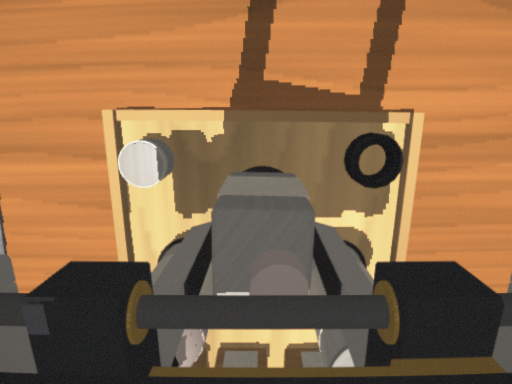

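The can sits centred between the fingers, with its edges at columns 212 and 313. I'll close on it.

Emit:
servo_tool(
  targets=[
    {"ax":0,"ay":0,"az":0,"dx":0,"dy":-0.02,"dz":0.04,"hand":-0.2},
    {"ax":0,"ay":0,"az":0,"dx":0,"dy":0,"dz":0,"hand":0},
    {"ax":0,"ay":0,"az":0,"dx":0,"dy":0,"dz":0,"hand":0.3},
    {"ax":0,"ay":0,"az":0,"dx":0,"dy":0,"dz":0,"hand":1},
    {"ax":0,"ay":0,"az":0,"dx":0,"dy":0,"dz":0,"hand":1},
    {"ax":0,"ay":0,"az":0,"dx":0,"dy":0,"dz":0,"hand":1},
    {"ax":0,"ay":0,"az":0,"dx":0,"dy":0,"dz":0,"hand":1},
    {"ax":0,"ay":0,"az":0,"dx":0,"dy":0,"dz":0,"hand":1},
    {"ax":0,"ay":0,"az":0,"dx":0,"dy":0,"dz":0,"hand":1},
    {"ax":0,"ay":0,"az":0,"dx":0,"dy":0,"dz":0,"hand":1},
  ],
  force=25,
)

```text
time: 5.25
tool_pos: [0.5271, -0.0357, 0.091]
orientation: [0.005, 1.0, 0.0, 0.0]
force: [-0.6, 0.8, 1.7]
gripper_width: 0.0522
```

```bash
python3 - <<'E'
import numpy as np
c=np.array([.4838,-.333]);a=np.radians(-5.6);u=np.array([np.cos(a),np.sin(a)])
for s in(-.085,0,.085):print(s,(c+s*u).round(4))
E
python3 plan.py 0.3992 -0.3247 0.172 84.4
```

```text
-0.085 [ 0.3992 -0.3247]
0 [ 0.4838 -0.333 ]
0.085 [ 0.5684 -0.3413]
now [ 0.5271 -0.0357  0.091 ] ang 89.39 w 0.0522 F [-0.6  0.8  1.7] t 5.25 q [-0.18  0.1   1.61  0.    1.43 -1.74]
turn total(10deg): [0.001 0.001 0.499]  shift if before turn: [ 3.118 -7.258 -2.027]  shift if after turn: [ 2.476 -7.502 -2.026]
```

Emit:
servo_tool(
  targets=[
    {"ax":0,"ay":0,"az":0,"dx":0,"dy":0,"dz":-0.5,"hand":1},
    {"ax":0,"ay":0,"az":0,"dx":0,"dy":0,"dz":-0.8,"hand":1},
    {"ax":0,"ay":0,"az":0,"dx":0.2,"dy":-0.3,"dz":-0.73,"hand":1},
    {"ax":0,"ay":0,"az":0,"dx":0.4,"dy":-0.9,"dz":0,"hand":1},
    {"ax":0,"ay":0,"az":0,"dx":0.4,"dy":-1,"dz":0,"hand":1},
    {"ax":0,"ay":0,"az":0,"dx":0.4,"dy":-1,"dz":0,"hand":1},
    {"ax":0,"ay":0,"az":0,"dx":0.5,"dy":-1,"dz":0,"hand":1},
    {"ax":0,"ay":0,"az":0,"dx":0.5,"dy":-1,"dz":0,"hand":1},
    {"ax":0,"ay":0,"az":0,"dx":0.4,"dy":-1,"dz":0,"hand":1},
    {"ax":0,"ay":0,"az":0,"dx":0.3,"dy":-0.8,"dz":0,"hand":1},
  ],
)

```text
time: 6.5
tool_pos: [0.3985, -0.3157, 0.1707]
orientation: [0.006, 1.0, 0.001, -0.001]
force: [0.1, -0.3, -2.9]
gripper_width: 0.052
```

```bash
python3 plan.py 0.3992 -0.3247 0.0845 84.4
```

```text
now [ 0.3985 -0.3157  0.1707] ang 89.31 w 0.0520 F [ 0.1 -0.3 -2.9] t 6.50 q [-0.78  0.01  1.54 -0.    1.59 -2.34]
turn total(10deg): [ 0.006 -0.011  0.491]  shift if before turn: [-0.024 -0.228  2.156]  shift if after turn: [-0.039 -0.223  2.156]
```

Emit:
servo_tool(
  targets=[
    {"ax":0,"ay":0,"az":0.5,"dx":0,"dy":-0.24,"dz":0.4,"hand":1},
    {"ax":0,"ay":0,"az":0,"dx":0,"dy":0,"dz":0.8,"hand":1},
    {"ax":0,"ay":0,"az":0,"dx":0,"dy":0,"dz":0.5,"hand":1},
    {"ax":0,"ay":0,"az":0,"dx":0,"dy":0,"dz":0.25,"hand":1},
    {"ax":0,"ay":0,"az":0,"dx":0,"dy":0,"dz":0.13,"hand":1},
    {"ax":0,"ay":0,"az":0,"dx":0,"dy":0,"dz":0.07,"hand":1},
    {"ax":0,"ay":0,"az":0,"dx":0,"dy":0,"dz":0,"hand":1},
    {"ax":0,"ay":0,"az":0,"dx":0,"dy":0,"dz":0,"hand":1},
    {"ax":0,"ay":0,"az":0,"dx":0,"dy":0,"dz":0,"hand":1},
    {"ax":0,"ay":0,"az":0,"dx":0,"dy":0,"dz":0,"hand":1},
  ],
)

```text
time: 7.75
tool_pos: [0.4, -0.3241, 0.0863]
orientation: [0.049, 0.999, -0.0, 0.0]
force: [-0.7, 0.0, -2.1]
gripper_width: 0.052
```

```bash
python3 plan.py 0.3992 -0.3247 0.0835 84.4
```

```text
now [ 0.4    -0.3241  0.0863] ang 84.38 w 0.0520 F [-0.7  0.  -2.1] t 7.75 q [-0.79  0.07  1.65  0.    1.42 -2.26]
turn total(10deg): [-0.001  0.002 -0.002]  shift if before turn: [ 0.019 -0.016  0.069]  shift if after turn: [ 0.019 -0.016  0.069]
```

Emit:
servo_tool(
  targets=[
    {"ax":0,"ay":0,"az":0,"dx":0,"dy":0,"dz":0.03,"hand":1},
    {"ax":0,"ay":0,"az":0,"dx":0,"dy":0,"dz":0.03,"hand":1},
    {"ax":0,"ay":0,"az":0,"dx":0,"dy":0,"dz":0.01,"hand":1},
    {"ax":0,"ay":0,"az":0,"dx":0,"dy":0,"dz":0,"hand":1},
    {"ax":0,"ay":0,"az":0,"dx":0,"dy":0,"dz":0,"hand":-0.15},
    {"ax":0,"ay":0,"az":0,"dx":0,"dy":0,"dz":0,"hand":-0.2},
    {"ax":0,"ay":0,"az":0,"dx":0,"dy":0,"dz":0,"hand":-0.4},
    {"ax":0,"ay":0,"az":0,"dx":0,"dy":0,"dz":0,"hand":-0.6},
    {"ax":0,"ay":0,"az":0,"dx":0,"dy":0,"dz":0,"hand":-0.6},
    {"ax":0,"ay":0,"az":0,"dx":0,"dy":0,"dz":0,"hand":-0.6},
  ],
)

```text
time: 9.0
tool_pos: [0.3999, -0.324, 0.0832]
orientation: [0.049, 0.999, 0.0, 0.0]
force: [-0.1, 1.3, 0.7]
gripper_width: 0.075
```

```bash
python3 plan.py 0.585 -0.0977 0.22 0; python3 - <<'E'
from h import *
cv2.imwrite("pics/s3.png",read_camera('side')[:,:,::-1])
E
```

```text
now [ 0.3999 -0.324   0.0832] ang 84.38 w 0.0750 F [-0.1  1.3  0.7] t 9.00 q [-0.79  0.08  1.65  0.    1.41 -2.26]
turn total(10deg): [ 1.000e-03 -0.000e+00  8.438e+00]  shift if before turn: [-4.051  6.085 -3.419]  shift if after turn: [ 5.659  4.627 -3.42 ]
```

View pics/s3.png

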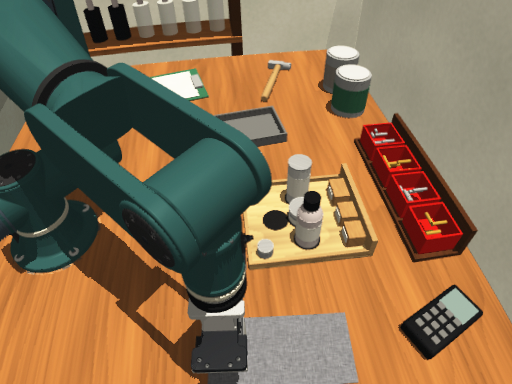

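Emit:
servo_tool(
  targets=[
    {"ax":0,"ay":0,"az":0,"dx":0,"dy":0,"dz":-0.8,"hand":-0.6},
    {"ax":0,"ay":0,"az":0,"dx":0,"dy":0,"dz":-1,"hand":-0.6},
    {"ax":0,"ay":0,"az":0,"dx":0,"dy":0,"dz":-1,"hand":-0.6},
    {"ax":0,"ay":0,"az":0,"dx":-0.5,"dy":0.9,"dz":-0.6,"hand":-0.6},
    {"ax":0,"ay":0,"az":0,"dx":-0.7,"dy":1,"dz":0,"hand":-0.6},
    {"ax":0,"ay":0,"az":0,"dx":-0.7,"dy":1,"dz":0,"hand":-0.6},
    {"ax":0,"ay":0,"az":0,"dx":-0.7,"dy":1,"dz":0,"hand":-0.6},
    {"ax":0,"ay":0,"az":0,"dx":-0.7,"dy":1,"dz":0,"hand":-0.6},
    {"ax":0,"ay":0,"az":0,"dx":-0.7,"dy":1,"dz":0,"hand":-0.6},
    {"ax":0,"ay":0,"az":0.9,"dx":0,"dy":0,"dz":0,"hand":-0.6},
  ],
)

```text
time: 10.3
tool_pos: [0.5838, -0.1019, 0.2185]
orientation: [0.127, 0.992, 0.001, -0.0]
force: [0.0, -0.7, 1.1]
gripper_width: 0.0753
```

Emit:
servo_tool(
  targets=[
    {"ax":0,"ay":0,"az":0.9,"dx":0,"dy":0,"dz":0,"hand":-0.5},
    {"ax":0,"ay":0,"az":1,"dx":0,"dy":0,"dz":0,"hand":-0.5},
    {"ax":0,"ay":0,"az":1,"dx":0,"dy":0,"dz":0,"hand":-0.5},
    {"ax":0,"ay":0,"az":1,"dx":0,"dy":0,"dz":0,"hand":-0.5},
    {"ax":0,"ay":0,"az":1,"dx":0,"dy":0,"dz":0,"hand":-0.5},
    {"ax":0,"ay":0,"az":1,"dx":0,"dy":0,"dz":0,"hand":-0.5},
    {"ax":0,"ay":0,"az":1,"dx":0,"dy":0,"dz":0,"hand":-0.5},
    {"ax":0,"ay":0,"az":0.7,"dx":0,"dy":0,"dz":0,"hand":-0.5},
    {"ax":0,"ay":0,"az":0,"dx":0,"dy":0,"dz":0,"hand":-0.5},
    {"ax":0,"ay":0,"az":0,"dx":0,"dy":0,"dz":0,"hand":-0.5},
  ],
)

```text
time: 11.55
tool_pos: [0.5822, -0.1048, 0.2192]
orientation: [0.71, 0.704, 0.0, -0.0]
force: [0.1, -0.2, 0.2]
gripper_width: 0.0705
```

```bash
python3 plan.py 0.585 -0.0977 0.128 -0.6
```

```text
now [ 0.5822 -0.1048  0.2192] ang -0.52 w 0.0705 F [ 0.1 -0.2  0.2] t 11.55 q [-0.27  0.18  1.26  0.    1.7  -0.26]
turn total(10deg): [-0.    -0.001  0.008]  shift if before turn: [0.178 0.068 2.28 ]  shift if after turn: [0.179 0.067 2.28 ]
```

Emit:
servo_tool(
  targets=[
    {"ax":0,"ay":0,"az":0,"dx":0.18,"dy":0.07,"dz":0.2,"hand":-0.5},
    {"ax":0,"ay":0,"az":0,"dx":0,"dy":0,"dz":0.8,"hand":-0.5},
    {"ax":0,"ay":0,"az":0,"dx":0,"dy":0,"dz":0.8,"hand":-0.5},
    {"ax":0,"ay":0,"az":0,"dx":0,"dy":0,"dz":0.3,"hand":-0.5},
    {"ax":0,"ay":0,"az":0,"dx":0,"dy":0,"dz":0.18,"hand":-0.3},
    {"ax":0,"ay":0,"az":0,"dx":0,"dy":0,"dz":0,"hand":0},
    {"ax":0,"ay":0,"az":0,"dx":0,"dy":0,"dz":0,"hand":0.1},
    {"ax":0,"ay":0,"az":0,"dx":0,"dy":0,"dz":0,"hand":0.15},
    {"ax":0,"ay":0,"az":0,"dx":0,"dy":0,"dz":0,"hand":0.15},
    {"ax":0,"ay":0,"az":0,"dx":0,"dy":0,"dz":0,"hand":0.15},
  ],
  force=20,
)

```text
time: 12.8
tool_pos: [0.5852, -0.0978, 0.1283]
orientation: [0.711, 0.703, 0.0, 0.0]
force: [-0.5, 0.2, 0.3]
gripper_width: 0.04
```

```bash
python3 plan.py 0.585 -0.0977 0.128 -0.6; python3 - <<'E'
from h import *
cv2.imwrite("pics/w4.png",read_camera('wrist')[:,:,::-1])
E
```

```text
now [ 0.5852 -0.0978  0.1283] ang -0.62 w 0.0400 F [-0.5  0.2  0.3] t 12.80 q [-0.26  0.21  1.4   0.    1.52 -0.25]
turn total(10deg): [ 0.003  0.    -0.002]  shift if before turn: [ 0.001 -0.006  0.009]  shift if after turn: [ 0.001 -0.006  0.009]
```

View pics/w4.png

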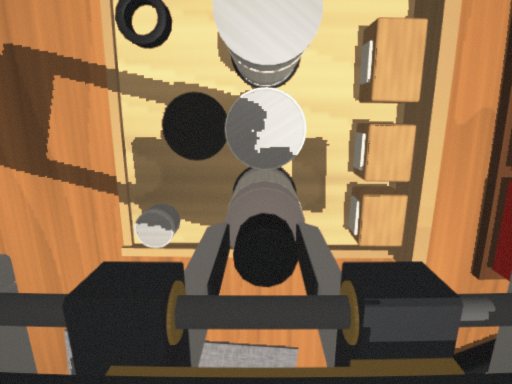

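The cap is centred between the fingers at column 266. Now I'll close.

Emit:
servo_tool(
  targets=[
    {"ax":0,"ay":0,"az":0,"dx":0,"dy":0,"dz":0,"hand":0.25},
    {"ax":0,"ay":0,"az":0,"dx":0,"dy":0,"dz":0,"hand":0.4},
    {"ax":0,"ay":0,"az":0,"dx":0,"dy":0,"dz":0,"hand":1},
    {"ax":0,"ay":0,"az":0,"dx":0,"dy":0,"dz":0,"hand":1},
    {"ax":0,"ay":0,"az":0,"dx":0,"dy":0,"dz":0,"hand":1},
    {"ax":0,"ay":0,"az":0,"dx":0,"dy":0,"dz":0,"hand":1},
    {"ax":0,"ay":0,"az":0,"dx":0,"dy":0,"dz":-0.2,"hand":1},
    {"ax":0,"ay":0,"az":0,"dx":0,"dy":0,"dz":-0.6,"hand":1},
    {"ax":0,"ay":0,"az":0,"dx":0,"dy":0,"dz":-0.7,"hand":1},
    {"ax":0,"ay":0,"az":0,"dx":0,"dy":0,"dz":-0.5,"hand":1},
  ],
  force=25,
)

```text
time: 14.1
tool_pos: [0.5848, -0.0977, 0.2092]
orientation: [0.711, 0.703, -0.0, -0.0]
force: [0.9, -0.4, -2.1]
gripper_width: 0.0335
```

```bash
python3 plan.py 0.4838 -0.333 0.1225 -5.6
```

```text
now [ 0.5848 -0.0977  0.2092] ang -0.62 w 0.0335 F [ 0.9 -0.4 -2.1] t 14.10 q [-0.26  0.18  1.28 -0.    1.68 -0.25]
turn total(10deg): [-0.003 -0.     0.498]  shift if before turn: [-5.91  -2.459  2.168]  shift if after turn: [-6.101 -1.938  2.167]
```

Emit:
servo_tool(
  targets=[
    {"ax":0,"ay":0,"az":0,"dx":-0.5,"dy":-0.2,"dz":0,"hand":1},
    {"ax":0,"ay":0,"az":0,"dx":-0.9,"dy":-0.4,"dz":0,"hand":1},
    {"ax":0,"ay":0,"az":0,"dx":-1,"dy":-0.4,"dz":0,"hand":1},
    {"ax":0,"ay":0,"az":0,"dx":-1,"dy":-0.4,"dz":0,"hand":1},
    {"ax":0,"ay":0,"az":0,"dx":-1,"dy":-0.4,"dz":0,"hand":1},
    {"ax":0,"ay":0,"az":0,"dx":-0.8,"dy":-0.4,"dz":0,"hand":1},
    {"ax":0,"ay":0,"az":0,"dx":-0.5,"dy":-0.2,"dz":0.1,"hand":1},
    {"ax":0,"ay":0,"az":0,"dx":-0.2,"dy":-0.06,"dz":0.4,"hand":1},
    {"ax":0,"ay":0,"az":0,"dx":0,"dy":0,"dz":0.6,"hand":1},
    {"ax":0,"ay":0,"az":0,"dx":0,"dy":0,"dz":0.5,"hand":1},
  ],
)

```text
time: 15.35
tool_pos: [0.4838, -0.3313, 0.1411]
orientation: [0.711, 0.704, 0.0, -0.002]
force: [-0.6, -0.8, -2.4]
gripper_width: 0.0333
```

```bash
python3 plan.py 0.4838 -0.333 0.1205 -0.6
```

```text
now [ 0.4838 -0.3313  0.1411] ang -0.56 w 0.0333 F [-0.6 -0.8 -2.4] t 15.35 q [-0.7   0.2   1.4   0.    1.55 -0.69]
turn total(10deg): [-0.012 -0.016  0.004]  shift if before turn: [-0.045  0.002  0.516]  shift if after turn: [-0.043  0.001  0.516]
```

Emit:
servo_tool(
  targets=[
    {"ax":0,"ay":0,"az":0,"dx":-0.02,"dy":0,"dz":0.2,"hand":1},
    {"ax":0,"ay":0,"az":0,"dx":0,"dy":0,"dz":0.15,"hand":1},
    {"ax":0,"ay":0,"az":0,"dx":0,"dy":0,"dz":0.08,"hand":1},
    {"ax":0,"ay":0,"az":0,"dx":0,"dy":0,"dz":0.05,"hand":1},
    {"ax":0,"ay":0,"az":0,"dx":0,"dy":0,"dz":0.05,"hand":1},
    {"ax":0,"ay":0,"az":0,"dx":0,"dy":0,"dz":0.02,"hand":1},
    {"ax":0,"ay":0,"az":0,"dx":0,"dy":0,"dz":0,"hand":1},
    {"ax":0,"ay":0,"az":0,"dx":0,"dy":0,"dz":0,"hand":1},
    {"ax":0,"ay":0,"az":0,"dx":0,"dy":0,"dz":0,"hand":1},
    {"ax":0,"ay":0,"az":0,"dx":0,"dy":0,"dz":0,"hand":1},
  ],
)

```text
time: 16.6
tool_pos: [0.4842, -0.3334, 0.1221]
orientation: [0.711, 0.703, 0.0, 0.0]
force: [0.8, -0.3, -2.7]
gripper_width: 0.034
```

```bash
python3 plan.py 0.4838 -0.333 0.1205 -0.6
```

```text
now [ 0.4842 -0.3334  0.1221] ang -0.62 w 0.0340 F [ 0.8 -0.3 -2.7] t 16.60 q [-0.7   0.21  1.42  0.    1.51 -0.69]
turn total(10deg): [ 0.001 -0.    -0.002]  shift if before turn: [ 0.011 -0.009  0.04 ]  shift if after turn: [ 0.011 -0.009  0.04 ]
```

Still hanging (force -2.7 N). I'll lower it another 1.6 mm, then release and rise.

Emit:
servo_tool(
  targets=[
    {"ax":0,"ay":0,"az":0,"dx":0,"dy":0,"dz":0.02,"hand":1},
    {"ax":0,"ay":0,"az":0,"dx":0,"dy":0,"dz":0.02,"hand":1},
    {"ax":0,"ay":0,"az":0,"dx":0,"dy":0,"dz":0,"hand":1},
    {"ax":0,"ay":0,"az":0,"dx":0,"dy":0,"dz":0,"hand":0.2},
    {"ax":0,"ay":0,"az":0,"dx":0,"dy":0,"dz":0,"hand":0},
    {"ax":0,"ay":0,"az":0,"dx":0,"dy":0,"dz":0,"hand":-0.1},
    {"ax":0,"ay":0,"az":0,"dx":0,"dy":0,"dz":0,"hand":-0.1},
    {"ax":0,"ay":0,"az":0,"dx":0,"dy":0,"dz":0,"hand":-0.1},
    {"ax":0,"ay":0,"az":0,"dx":0,"dy":0,"dz":-0.2,"hand":-0.1},
    {"ax":0,"ay":0,"az":0,"dx":0,"dy":0,"dz":-0.8,"hand":-0.2},
  ],
)

```text
time: 17.85
tool_pos: [0.4831, -0.3325, 0.1588]
orientation: [0.711, 0.703, -0.0, -0.003]
force: [0.9, -0.5, -0.1]
gripper_width: 0.0554
```

```bash
python3 plan.py 0.588 0.0232 0.21 -0.6
```

```text
now [ 0.4831 -0.3325  0.1588] ang -0.62 w 0.0554 F [ 0.9 -0.5 -0.1] t 17.85 q [-0.7   0.19  1.37  0.    1.59 -0.69]
turn total(10deg): [-0.023 -0.019 -0.002]  shift if before turn: [ 8.925  2.522 -1.26 ]  shift if after turn: [ 8.92  2.53 -1.28]
```

Emit:
servo_tool(
  targets=[
    {"ax":0,"ay":0,"az":0,"dx":0.3,"dy":0,"dz":-0.8,"hand":-0.6},
    {"ax":0,"ay":0,"az":0,"dx":0.8,"dy":0.3,"dz":-0.5,"hand":-0.6},
    {"ax":0,"ay":0,"az":0,"dx":1,"dy":0.3,"dz":0,"hand":-0.7},
    {"ax":0,"ay":0,"az":0,"dx":1,"dy":0.3,"dz":0,"hand":-0.7},
    {"ax":0,"ay":0,"az":0,"dx":1,"dy":0.3,"dz":0,"hand":-0.7},
    {"ax":0,"ay":0,"az":0,"dx":1,"dy":0.3,"dz":0,"hand":-0.7},
    {"ax":0,"ay":0,"az":0,"dx":1,"dy":0.3,"dz":0,"hand":-0.7},
    {"ax":0,"ay":0,"az":0,"dx":1,"dy":0.3,"dz":0,"hand":-0.7},
    {"ax":0,"ay":0,"az":0,"dx":1,"dy":0.3,"dz":0,"hand":-0.7},
    {"ax":0,"ay":0,"az":0,"dx":0.6,"dy":0.1,"dz":0,"hand":-0.7},
  ],
)

```text
time: 19.1
tool_pos: [0.5884, 0.0155, 0.2131]
orientation: [0.71, 0.704, 0.0, 0.0]
force: [0.1, 0.5, 0.1]
gripper_width: 0.0796
```

```bash
python3 plan.py 0.588 0.0232 0.094 -0.6
```

```text
now [0.5884 0.0155 0.2131] ang -0.51 w 0.0796 F [0.1 0.5 0.1] t 19.10 q [-0.07  0.17  1.28  0.    1.69 -0.06]
turn total(10deg): [ 0.005 -0.002  0.009]  shift if before turn: [ 0.191 -0.015  2.977]  shift if after turn: [ 0.192 -0.012  2.977]
```

Emit:
servo_tool(
  targets=[
    {"ax":0,"ay":0,"az":0,"dx":0.21,"dy":-0.01,"dz":0.2,"hand":-0.7},
    {"ax":0,"ay":0,"az":0,"dx":0,"dy":0,"dz":0.7,"hand":-0.7},
    {"ax":0,"ay":0,"az":0,"dx":0,"dy":0,"dz":0.8,"hand":-0.7},
    {"ax":0,"ay":0,"az":0,"dx":0,"dy":0,"dz":0.7,"hand":-0.7},
    {"ax":0,"ay":0,"az":0,"dx":0,"dy":0,"dz":0.4,"hand":-0.6},
    {"ax":0,"ay":0,"az":0,"dx":0,"dy":0,"dz":0.17,"hand":-0.4},
    {"ax":0,"ay":0,"az":0,"dx":0,"dy":0,"dz":0,"hand":-0.25},
    {"ax":0,"ay":0,"az":0,"dx":0,"dy":0,"dz":0,"hand":-0.2},
    {"ax":0,"ay":0,"az":0,"dx":0,"dy":0,"dz":0,"hand":-0.2},
    {"ax":0,"ay":0,"az":0,"dx":0,"dy":0,"dz":0,"hand":-0.2},
  ],
  force=20,
)

```text
time: 20.35
tool_pos: [0.5879, 0.0219, 0.0943]
orientation: [0.711, 0.703, 0.0, 0.0]
force: [-0.3, 1.0, -0.5]
gripper_width: 0.0565
```

```bash
python3 plan.py 0.588 0.0232 0.094 -0.6; python3 - <<'E'
from h import *
cv2.imwrite("pics/w5.png",read_camera('wrist')[:,:,::-1])
E
```

```text
now [0.5879 0.0219 0.0943] ang -0.61 w 0.0565 F [-0.3  1.  -0.5] t 20.35 q [-0.06  0.22  1.46  0.    1.46 -0.05]
turn total(10deg): [ 0.007  0.    -0.001]  shift if before turn: [0.032 0.001 0.009]  shift if after turn: [0.032 0.001 0.009]
```

View pics/w5.png

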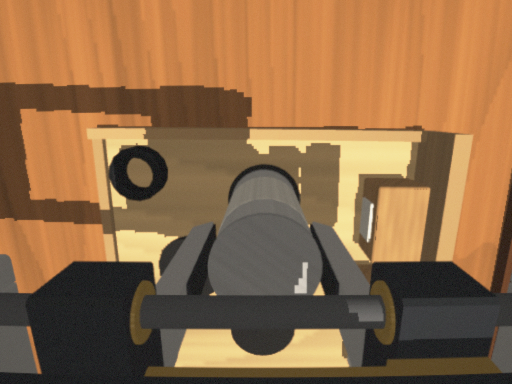

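The round can is centred between the jaws (columns 217–317). I'll close and lift.

Emit:
servo_tool(
  targets=[
    {"ax":0,"ay":0,"az":0,"dx":0.02,"dy":0,"dz":0,"hand":-0.15},
    {"ax":0,"ay":0,"az":0,"dx":0,"dy":0,"dz":0,"hand":0},
    {"ax":0,"ay":0,"az":0,"dx":0,"dy":0,"dz":0,"hand":1},
    {"ax":0,"ay":0,"az":0,"dx":0,"dy":0,"dz":0,"hand":1},
    {"ax":0,"ay":0,"az":0,"dx":0,"dy":0,"dz":0,"hand":1},
    {"ax":0,"ay":0,"az":0,"dx":0,"dy":0,"dz":0,"hand":1},
    {"ax":0,"ay":0,"az":0,"dx":0,"dy":0,"dz":-0.3,"hand":1},
    {"ax":0,"ay":0,"az":0,"dx":0,"dy":0,"dz":-0.7,"hand":1},
    {"ax":0,"ay":0,"az":0,"dx":0,"dy":0,"dz":-0.7,"hand":1},
    {"ax":0,"ay":0,"az":0,"dx":0,"dy":0,"dz":-0.5,"hand":1},
  ],
  force=25,
)

```text
time: 21.65
tool_pos: [0.5865, 0.0228, 0.1824]
orientation: [0.711, 0.703, -0.001, -0.001]
force: [0.2, 0.2, -2.9]
gripper_width: 0.0517
```

```bash
python3 plan.py 0.5684 -0.3413 0.087 -0.6
```

```text
now [0.5865 0.0228 0.1824] ang -0.61 w 0.0517 F [ 0.2  0.2 -2.9] t 21.65 q [-0.06  0.18  1.33  0.    1.63 -0.05]
turn total(10deg): [-0.015 -0.001 -0.001]  shift if before turn: [-9.107 -0.349  2.384]  shift if after turn: [-9.106 -0.357  2.384]
```

Emit:
servo_tool(
  targets=[
    {"ax":0,"ay":0,"az":0,"dx":-0.6,"dy":0,"dz":0,"hand":1},
    {"ax":0,"ay":0,"az":0,"dx":-0.9,"dy":0,"dz":0,"hand":1},
    {"ax":0,"ay":0,"az":0,"dx":-1,"dy":0,"dz":0,"hand":1},
    {"ax":0,"ay":0,"az":0,"dx":-1,"dy":-0.1,"dz":0,"hand":1},
    {"ax":0,"ay":0,"az":0,"dx":-1,"dy":-0.1,"dz":0,"hand":1},
    {"ax":0,"ay":0,"az":0,"dx":-1,"dy":-0.1,"dz":0,"hand":1},
    {"ax":0,"ay":0,"az":0,"dx":-1,"dy":-0.05,"dz":0,"hand":1},
    {"ax":0,"ay":0,"az":0,"dx":-1,"dy":0,"dz":0,"hand":1},
    {"ax":0,"ay":0,"az":0,"dx":-0.9,"dy":0,"dz":0,"hand":1},
    {"ax":0,"ay":0,"az":0,"dx":-0.7,"dy":0,"dz":0,"hand":1},
  ],
)

```text
time: 22.9
tool_pos: [0.5681, -0.3419, 0.1802]
orientation: [0.711, 0.703, -0.0, -0.002]
force: [0.6, 0.8, -2.8]
gripper_width: 0.0518
```

Emit:
servo_tool(
  targets=[
    {"ax":0,"ay":0,"az":0,"dx":0,"dy":0,"dz":0.3,"hand":1},
    {"ax":0,"ay":0,"az":0,"dx":0,"dy":0,"dz":0.7,"hand":1},
    {"ax":0,"ay":0,"az":0,"dx":0,"dy":0,"dz":0.6,"hand":1},
    {"ax":0,"ay":0,"az":0,"dx":0,"dy":0,"dz":0.3,"hand":1},
    {"ax":0,"ay":0,"az":0,"dx":0,"dy":0,"dz":0.15,"hand":1},
    {"ax":0,"ay":0,"az":0,"dx":0,"dy":0,"dz":0.1,"hand":1},
    {"ax":0,"ay":0,"az":0,"dx":0,"dy":0,"dz":0.1,"hand":1},
    {"ax":0,"ay":0,"az":0,"dx":0,"dy":0,"dz":0,"hand":1},
    {"ax":0,"ay":0,"az":0,"dx":0,"dy":0,"dz":0,"hand":1},
    {"ax":0,"ay":0,"az":0,"dx":0,"dy":0,"dz":0,"hand":1},
  ],
)

```text
time: 24.15
tool_pos: [0.5698, -0.3413, 0.0921]
orientation: [0.711, 0.703, 0.0, 0.0]
force: [-0.6, -0.1, -3.7]
gripper_width: 0.0517
```

```bash
python3 plan.py 0.5684 -0.3413 0.087 -0.6
```

```text
now [ 0.5698 -0.3413  0.0921] ang -0.62 w 0.0517 F [-0.6 -0.1 -3.7] t 24.15 q [-0.62  0.39  1.25  0.    1.5  -0.61]
turn total(10deg): [ 0.003  0.002 -0.002]  shift if before turn: [-0.001 -0.036  0.127]  shift if after turn: [-0.001 -0.036  0.127]
```

Emit:
servo_tool(
  targets=[
    {"ax":0,"ay":0,"az":0,"dx":0,"dy":0,"dz":0.05,"hand":1},
    {"ax":0,"ay":0,"az":0,"dx":0,"dy":0,"dz":0.05,"hand":1},
    {"ax":0,"ay":0,"az":0,"dx":0,"dy":0,"dz":0.03,"hand":1},
    {"ax":0,"ay":0,"az":0,"dx":0,"dy":0,"dz":0,"hand":1},
    {"ax":0,"ay":0,"az":0,"dx":0,"dy":0,"dz":0,"hand":1},
    {"ax":0,"ay":0,"az":0,"dx":0,"dy":0,"dz":0,"hand":-0.15},
    {"ax":0,"ay":0,"az":0,"dx":0,"dy":0,"dz":0,"hand":-0.25},
    {"ax":0,"ay":0,"az":0,"dx":0,"dy":0,"dz":0,"hand":-0.35},
    {"ax":0,"ay":0,"az":0,"dx":0,"dy":0,"dz":0,"hand":-0.35},
    {"ax":0,"ay":0,"az":0,"dx":0,"dy":0,"dz":0,"hand":-0.35},
  ],
)

```text
time: 25.4
tool_pos: [0.5697, -0.3412, 0.0864]
orientation: [0.711, 0.703, 0.0, 0.0]
force: [-0.5, -0.2, 0.2]
gripper_width: 0.0634
```

```bash
python3 plan.py 0.587 -0.0375 0.18 -0.6
```

```text
now [ 0.5697 -0.3412  0.0864] ang -0.62 w 0.0634 F [-0.5 -0.2  0.2] t 25.40 q [-0.62  0.39  1.26  0.    1.49 -0.61]
turn total(10deg): [ 0.001 -0.    -0.002]  shift if before turn: [ 7.596  0.35  -2.339]  shift if after turn: [ 7.595  0.352 -2.339]
```

Emit:
servo_tool(
  targets=[
    {"ax":0,"ay":0,"az":0,"dx":0,"dy":0,"dz":-0.5,"hand":-0.35},
    {"ax":0,"ay":0,"az":0,"dx":0,"dy":0,"dz":-0.9,"hand":-0.4},
    {"ax":0,"ay":0,"az":0,"dx":0.5,"dy":0.1,"dz":-0.94,"hand":-0.7},
    {"ax":0,"ay":0,"az":0,"dx":1,"dy":0.1,"dz":0,"hand":-0.8},
    {"ax":0,"ay":0,"az":0,"dx":1,"dy":0.1,"dz":0,"hand":-0.8},
    {"ax":0,"ay":0,"az":0,"dx":1,"dy":0.05,"dz":0,"hand":-0.8},
    {"ax":0,"ay":0,"az":0,"dx":1,"dy":0,"dz":0,"hand":-0.8},
    {"ax":0,"ay":0,"az":0,"dx":1,"dy":0,"dz":0,"hand":-0.8},
    {"ax":0,"ay":0,"az":0,"dx":1,"dy":0,"dz":0,"hand":-0.8},
    {"ax":0,"ay":0,"az":0,"dx":0.8,"dy":0,"dz":0,"hand":-0.8},
  ],
)

```text
time: 26.65
tool_pos: [0.5872, -0.0477, 0.1822]
orientation: [0.711, 0.704, 0.001, 0.001]
force: [0.2, 0.2, -0.8]
gripper_width: 0.0847
```

```bash
python3 plan.py 0.587 -0.0375 0.032 -0.6; python3 - <<'E'
from h import *
np.save('T6.npy',T_tool());cv2.imwrite("pics/w6.png",read_camera('wrist')[:,:,::-1])
cv2.imwrite("pics/s6.png",read_camera('side')[:,:,::-1])
E
```

```text
now [ 0.5872 -0.0477  0.1822] ang -0.57 w 0.0847 F [ 0.2  0.2 -0.8] t 26.65 q [-0.18  0.18  1.33  0.    1.62 -0.17]
turn total(10deg): [0.016 0.001 0.003]  shift if before turn: [ 0.257 -0.018  3.755]  shift if after turn: [ 0.256 -0.008  3.755]
```

View pics/w6.png

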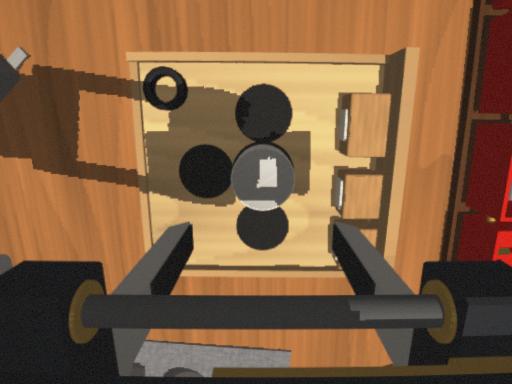

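View pics/s6.png

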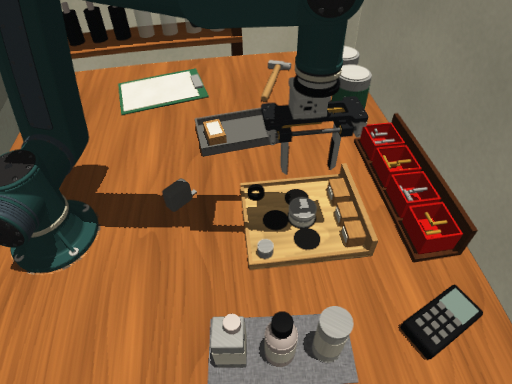

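All three stand upright on the mat, and the pads are visible in the wrist view at (264,113), (206,171) and (262,226). The tin is at (263,177).

```bash
python3 - <<'E'
from h import *
T=np.load('T6.npy')
for p,z in [((264,113),.0105),((206,171),.0105),((262,226),.0105),((263,177.5),.048)]: print(onz('wrist',p,z,T).round(4))
E
```

```text
[0.5912 0.0249 0.0105]
[ 0.5273 -0.0359  0.0105]
[ 0.5879 -0.1     0.0105]
[ 0.5894 -0.0365  0.048 ]
```

Emit:
servo_tool(
  targets=[
    {"ax":0,"ay":0,"az":0,"dx":0.26,"dy":0.01,"dz":0.4,"hand":-0.8},
    {"ax":0,"ay":0,"az":0,"dx":0,"dy":0,"dz":0.8,"hand":-0.8},
    {"ax":0,"ay":0,"az":0,"dx":0,"dy":0,"dz":0.9,"hand":-0.8},
    {"ax":0,"ay":0,"az":0,"dx":0,"dy":0,"dz":0.9,"hand":-0.8},
    {"ax":0,"ay":0,"az":0,"dx":0,"dy":0,"dz":0.5,"hand":-0.8},
    {"ax":0,"ay":0,"az":0,"dx":0,"dy":0,"dz":0.25,"hand":-0.7},
    {"ax":0,"ay":0,"az":0,"dx":0,"dy":0,"dz":0.05,"hand":-0.5},
    {"ax":0,"ay":0,"az":0,"dx":0,"dy":0,"dz":0,"hand":-0.45},
    {"ax":0,"ay":0,"az":0,"dx":0,"dy":0,"dz":0,"hand":-0.45},
    {"ax":0,"ay":0,"az":0,"dx":0,"dy":0,"dz":0,"hand":-0.45},
  ],
  force=20,
)

```text
time: 28.0
tool_pos: [0.5879, -0.039, 0.029]
orientation: [0.711, 0.703, 0.001, 0.001]
force: [0.0, 0.3, -0.3]
gripper_width: 0.0684
```

```bash
python3 plan.py 0.587 -0.0375 0.028 -0.6; python3 - <<'E'
from h import *
cv2.imwrite("pics/w7.png",read_camera('wrist')[:,:,::-1])
E
```

```text
now [ 0.5879 -0.039   0.029 ] ang -0.62 w 0.0684 F [ 0.   0.3 -0.3] t 28.00 q [-0.16  0.28  1.53  0.    1.33 -0.15]
turn total(10deg): [ 0.009  0.001 -0.002]  shift if before turn: [ 0.036 -0.023  0.024]  shift if after turn: [ 0.036 -0.023  0.024]
```

View pics/w7.png

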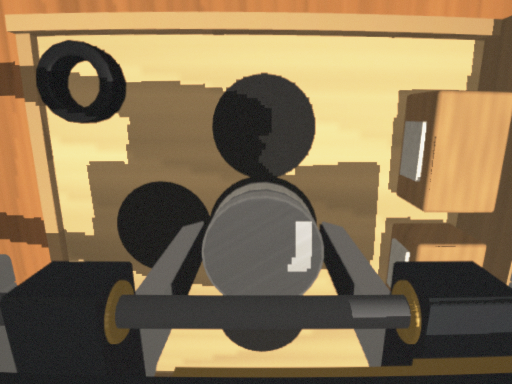

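The tin is between the fingers (columns 205–322). I'll close and lift.

Emit:
servo_tool(
  targets=[
    {"ax":0,"ay":0,"az":0,"dx":0.03,"dy":0,"dz":0,"hand":-0.4},
    {"ax":0,"ay":0,"az":0,"dx":0,"dy":0,"dz":0,"hand":-0.2},
    {"ax":0,"ay":0,"az":0,"dx":0,"dy":0,"dz":0,"hand":1},
    {"ax":0,"ay":0,"az":0,"dx":0,"dy":0,"dz":0,"hand":1},
    {"ax":0,"ay":0,"az":0,"dx":0,"dy":0,"dz":0,"hand":1},
    {"ax":0,"ay":0,"az":0,"dx":0,"dy":0,"dz":0,"hand":1},
    {"ax":0,"ay":0,"az":0,"dx":0,"dy":0,"dz":-0.3,"hand":1},
    {"ax":0,"ay":0,"az":0,"dx":0,"dy":0,"dz":-0.7,"hand":1},
    {"ax":0,"ay":0,"az":0,"dx":0,"dy":0,"dz":-0.8,"hand":1},
    {"ax":0,"ay":0,"az":0,"dx":0,"dy":0,"dz":-0.5,"hand":1},
  ],
  force=25,
)

```text
time: 29.3
tool_pos: [0.5878, -0.0381, 0.1223]
orientation: [0.711, 0.703, 0.0, 0.001]
force: [-0.0, -0.0, -1.4]
gripper_width: 0.0615
```

```bash
python3 plan.py 0.5232 0.3214 0.0245 7
```

```text
now [ 0.5878 -0.0381  0.1223] ang -0.63 w 0.0615 F [-0.  -0.  -1.4] t 29.30 q [-0.16  0.21  1.42 -0.    1.51 -0.15]
turn total(10deg): [ 0.011  0.005 -0.763]  shift if before turn: [ 8.971 -1.719  2.435]  shift if after turn: [ 9.117 -0.507  2.446]
```

Emit:
servo_tool(
  targets=[
    {"ax":0,"ay":0,"az":0,"dx":0.5,"dy":0,"dz":0,"hand":1},
    {"ax":0,"ay":0,"az":0,"dx":0.9,"dy":-0.2,"dz":0,"hand":1},
    {"ax":0,"ay":0,"az":0,"dx":1,"dy":-0.2,"dz":0,"hand":1},
    {"ax":0,"ay":0,"az":0,"dx":1,"dy":-0.2,"dz":0,"hand":1},
    {"ax":0,"ay":0,"az":0,"dx":1,"dy":-0.2,"dz":0,"hand":1},
    {"ax":0,"ay":0,"az":0,"dx":1,"dy":-0.2,"dz":0,"hand":1},
    {"ax":0,"ay":0,"az":0,"dx":1,"dy":-0.2,"dz":0,"hand":1},
    {"ax":0,"ay":0,"az":0,"dx":1,"dy":-0.2,"dz":0,"hand":1},
    {"ax":0,"ay":0,"az":0,"dx":1,"dy":-0.2,"dz":0,"hand":1},
    {"ax":0,"ay":0,"az":0,"dx":0.57,"dy":-0.12,"dz":0,"hand":1},
  ],
)

```text
time: 30.55
tool_pos: [0.5204, 0.3241, 0.1184]
orientation: [0.71, 0.704, -0.001, -0.001]
force: [-0.3, -0.3, -2.3]
gripper_width: 0.0617
```

Emit:
servo_tool(
  targets=[
    {"ax":0,"ay":0,"az":-0.7,"dx":0,"dy":0,"dz":0.2,"hand":1},
    {"ax":0,"ay":0,"az":0,"dx":0,"dy":0,"dz":0.7,"hand":1},
    {"ax":0,"ay":0,"az":0,"dx":0,"dy":0,"dz":0.7,"hand":1},
    {"ax":0,"ay":0,"az":0,"dx":0,"dy":0,"dz":0.4,"hand":1},
    {"ax":0,"ay":0,"az":0,"dx":0,"dy":0,"dz":0.15,"hand":1},
    {"ax":0,"ay":0,"az":0,"dx":0,"dy":0,"dz":0.1,"hand":1},
    {"ax":0,"ay":0,"az":0,"dx":0,"dy":0,"dz":0.05,"hand":1},
    {"ax":0,"ay":0,"az":0,"dx":0,"dy":0,"dz":0,"hand":1},
    {"ax":0,"ay":0,"az":0,"dx":0,"dy":0,"dz":0,"hand":1},
    {"ax":0,"ay":0,"az":0,"dx":0,"dy":0,"dz":0,"hand":1},
  ],
)

```text
time: 31.8
tool_pos: [0.5226, 0.3219, 0.0285]
orientation: [0.667, 0.745, 0.0, 0.0]
force: [-0.5, 0.1, -1.1]
gripper_width: 0.0615
```

```bash
python3 plan.py 0.5232 0.3214 0.0245 7
```

```text
now [0.5226 0.3219 0.0285] ang 6.38 w 0.0615 F [-0.5  0.1 -1.1] t 31.80 q [0.46 0.33 1.46 0.   1.35 0.35]
turn total(10deg): [ 0.004 -0.002 -0.062]  shift if before turn: [-0.015  0.012  0.101]  shift if after turn: [-0.015  0.012  0.101]
```

Emit:
servo_tool(
  targets=[
    {"ax":0,"ay":0,"az":0,"dx":0,"dy":0,"dz":0.05,"hand":1},
    {"ax":0,"ay":0,"az":0,"dx":0,"dy":0,"dz":0.04,"hand":1},
    {"ax":0,"ay":0,"az":0,"dx":0,"dy":0,"dz":0.01,"hand":1},
    {"ax":0,"ay":0,"az":0,"dx":0,"dy":0,"dz":0,"hand":1},
    {"ax":0,"ay":0,"az":0,"dx":0,"dy":0,"dz":0,"hand":-0.4},
    {"ax":0,"ay":0,"az":0,"dx":0,"dy":0,"dz":0,"hand":-0.5},
    {"ax":0,"ay":0,"az":0,"dx":0,"dy":0,"dz":0,"hand":-0.65},
    {"ax":0,"ay":0,"az":0,"dx":0,"dy":0,"dz":0,"hand":-0.65},
    {"ax":0,"ay":0,"az":0,"dx":0,"dy":0,"dz":-0.3,"hand":-0.65},
    {"ax":0,"ay":0,"az":0,"dx":0,"dy":0,"dz":-0.9,"hand":-0.65},
  ],
)

```text
time: 33.05
tool_pos: [0.5209, 0.3211, 0.0707]
orientation: [0.667, 0.745, -0.002, -0.001]
force: [0.1, 0.3, 0.3]
gripper_width: 0.0775
```

Emit:
servo_tool(
  targets=[
    {"ax":0,"ay":0,"az":0,"dx":0,"dy":0,"dz":-1,"hand":-0.65},
    {"ax":0,"ay":0,"az":0,"dx":0,"dy":0,"dz":-1,"hand":-0.65},
    {"ax":0,"ay":0,"az":0.9,"dx":0,"dy":0,"dz":-1,"hand":-0.65},
    {"ax":0,"ay":0,"az":-0.2,"dx":-0.5,"dy":0,"dz":-0.6,"hand":-0.65},
    {"ax":0,"ay":0,"az":0,"dx":-1,"dy":0,"dz":0,"hand":-0.65},
    {"ax":0,"ay":0,"az":0,"dx":-1,"dy":0,"dz":0,"hand":-0.65},
    {"ax":0,"ay":0,"az":0,"dx":-1,"dy":0,"dz":0,"hand":-0.5},
    {"ax":0,"ay":0,"az":0,"dx":-1,"dy":0,"dz":0,"hand":-0.5},
    {"ax":0,"ay":0,"az":0,"dx":-1,"dy":0,"dz":0,"hand":-0.5},
    {"ax":0,"ay":0,"az":0,"dx":-1,"dy":0,"dz":0,"hand":-0.5},
  ],
)

```text
time: 34.3
tool_pos: [0.5189, 0.0606, 0.2173]
orientation: [0.711, 0.703, 0.001, 0.001]
force: [0.8, 1.3, 0.6]
gripper_width: 0.0703
```

```bash
python3 plan.py 0.5697 -0.3412 0.21 -0.6; python3 - <<'E'
from h import *
cv2.imwrite("pics/t8.png",read_camera('top')[:,:,::-1])
cv2.imwrite("pics/s8.png",read_camera('side')[:,:,::-1])
E
```

```text
now [0.5189 0.0606 0.2173] ang -0.61 w 0.0703 F [0.8 1.3 0.6] t 34.30 q [0.01 0.02 1.44 0.   1.68 0.02]
turn total(10deg): [ 0.01  -0.001 -0.001]  shift if before turn: [-10.031   1.377   0.184]  shift if after turn: [-10.031   1.376   0.182]
```

View pics/t8.png

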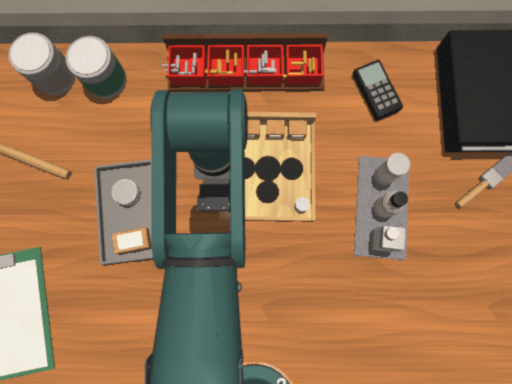

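View pics/s8.png

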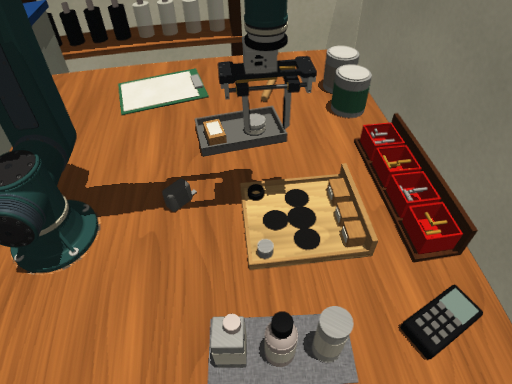

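The tin lies flat in the tray (top view (125,193)), clear of the box, and all the pads are free. Next I'll return the three, starting with the round can.

Emit:
servo_tool(
  targets=[
    {"ax":0,"ay":0,"az":0,"dx":-1,"dy":0.2,"dz":0,"hand":-0.38},
    {"ax":0,"ay":0,"az":0,"dx":-1,"dy":0.2,"dz":0,"hand":-0.38},
    {"ax":0,"ay":0,"az":0,"dx":-1,"dy":0.2,"dz":0,"hand":-0.38},
    {"ax":0,"ay":0,"az":0,"dx":-1,"dy":0.2,"dz":0,"hand":-0.38},
    {"ax":0,"ay":0,"az":0,"dx":-1,"dy":0.2,"dz":0,"hand":-0.38},
    {"ax":0,"ay":0,"az":0,"dx":-1,"dy":0.2,"dz":0,"hand":-0.38},
    {"ax":0,"ay":0,"az":0,"dx":-1,"dy":0.1,"dz":0,"hand":-0.38},
    {"ax":0,"ay":0,"az":0,"dx":-1,"dy":0.08,"dz":0,"hand":-0.38},
    {"ax":0,"ay":0,"az":0,"dx":-1,"dy":0,"dz":0,"hand":-0.38},
    {"ax":0,"ay":0,"az":0,"dx":-0.6,"dy":0,"dz":0,"hand":-0.38},
  ],
)

```text
time: 35.65
tool_pos: [0.5704, -0.3236, 0.2163]
orientation: [0.711, 0.703, 0.0, 0.0]
force: [0.1, 0.8, -0.0]
gripper_width: 0.065
```

```bash
python3 plan.py 0.5697 -0.3412 0.0864 -0.6
```

```text
now [ 0.5704 -0.3236  0.2163] ang -0.64 w 0.0650 F [ 0.1  0.8 -0. ] t 35.65 q [-0.6   0.33  1.09  0.    1.73 -0.59]
turn total(10deg): [ 0.003 -0.002 -0.004]  shift if before turn: [-0.441 -0.014  3.247]  shift if after turn: [-0.44  -0.012  3.248]
```

Emit:
servo_tool(
  targets=[
    {"ax":0,"ay":0,"az":0,"dx":-0.44,"dy":-0.01,"dz":0.2,"hand":-0.38},
    {"ax":0,"ay":0,"az":0,"dx":0,"dy":0,"dz":0.6,"hand":-0.38},
    {"ax":0,"ay":0,"az":0,"dx":0,"dy":0,"dz":0.7,"hand":-0.38},
    {"ax":0,"ay":0,"az":0,"dx":0,"dy":0,"dz":0.8,"hand":-0.38},
    {"ax":0,"ay":0,"az":0,"dx":0,"dy":0,"dz":0.6,"hand":-0.38},
    {"ax":0,"ay":0,"az":0,"dx":0,"dy":0,"dz":0.25,"hand":-0.38},
    {"ax":0,"ay":0,"az":0,"dx":0,"dy":0,"dz":0.1,"hand":-0.38},
    {"ax":0,"ay":0,"az":0,"dx":0,"dy":0,"dz":0,"hand":-0.38},
    {"ax":0,"ay":0,"az":0,"dx":0,"dy":0,"dz":0,"hand":-0.38},
    {"ax":0,"ay":0,"az":0,"dx":0,"dy":0,"dz":0,"hand":-0.38},
  ],
)

```text
time: 36.9
tool_pos: [0.5698, -0.3406, 0.0871]
orientation: [0.711, 0.703, 0.0, 0.001]
force: [0.4, -0.0, 0.3]
gripper_width: 0.065
```

```bash
python3 plan.py 0.5697 -0.3412 0.0864 -0.6
```

```text
now [ 0.5698 -0.3406  0.0871] ang -0.62 w 0.0650 F [ 0.4 -0.   0.3] t 36.90 q [-0.62  0.39  1.26  0.    1.49 -0.61]
turn total(10deg): [ 0.009  0.005 -0.002]  shift if before turn: [-0.015 -0.003  0.018]  shift if after turn: [-0.015 -0.003  0.018]
```

Emit:
servo_tool(
  targets=[
    {"ax":0,"ay":0,"az":0,"dx":-0.01,"dy":0,"dz":0.01,"hand":-0.2},
    {"ax":0,"ay":0,"az":0,"dx":0,"dy":0,"dz":0,"hand":-0.1},
    {"ax":0,"ay":0,"az":0,"dx":0,"dy":0,"dz":0,"hand":1},
    {"ax":0,"ay":0,"az":0,"dx":0,"dy":0,"dz":0,"hand":1},
    {"ax":0,"ay":0,"az":0,"dx":0,"dy":0,"dz":0,"hand":1},
    {"ax":0,"ay":0,"az":0,"dx":0,"dy":0,"dz":0,"hand":1},
    {"ax":0,"ay":0,"az":0,"dx":0,"dy":0,"dz":-0.3,"hand":1},
    {"ax":0,"ay":0,"az":0,"dx":0,"dy":0,"dz":-0.7,"hand":1},
    {"ax":0,"ay":0,"az":0,"dx":0,"dy":0,"dz":-0.8,"hand":1},
    {"ax":0,"ay":0,"az":0,"dx":0,"dy":0,"dz":-0.5,"hand":1},
  ],
  force=25,
)

```text
time: 38.15
tool_pos: [0.5691, -0.3408, 0.1793]
orientation: [0.711, 0.703, -0.0, 0.0]
force: [-0.1, 0.0, -3.3]
gripper_width: 0.0516
```

```bash
python3 plan.py 0.588 0.0228 0.0945 -0.6
```

```text
now [ 0.5691 -0.3408  0.1793] ang -0.62 w 0.0516 F [-0.1  0.  -3.3] t 38.15 q [-0.62  0.35  1.13 -0.    1.66 -0.61]
turn total(10deg): [-0.001  0.002 -0.002]  shift if before turn: [9.094 0.374 2.117]  shift if after turn: [9.093 0.377 2.12 ]
```

Emit:
servo_tool(
  targets=[
    {"ax":0,"ay":0,"az":0,"dx":0.6,"dy":0,"dz":0,"hand":1},
    {"ax":0,"ay":0,"az":0,"dx":0.9,"dy":0.1,"dz":0,"hand":1},
    {"ax":0,"ay":0,"az":0,"dx":1,"dy":0.1,"dz":0,"hand":1},
    {"ax":0,"ay":0,"az":0,"dx":1,"dy":0.1,"dz":0,"hand":1},
    {"ax":0,"ay":0,"az":0,"dx":1,"dy":0.07,"dz":0,"hand":1},
    {"ax":0,"ay":0,"az":0,"dx":1,"dy":0,"dz":0,"hand":1},
    {"ax":0,"ay":0,"az":0,"dx":1,"dy":0,"dz":0,"hand":1},
    {"ax":0,"ay":0,"az":0,"dx":1,"dy":0,"dz":0,"hand":1},
    {"ax":0,"ay":0,"az":0,"dx":0.9,"dy":0,"dz":0,"hand":1},
    {"ax":0,"ay":0,"az":0,"dx":0.69,"dy":0,"dz":0,"hand":1},
  ],
)

```text
time: 39.4
tool_pos: [0.5859, 0.0258, 0.1757]
orientation: [0.71, 0.704, -0.001, -0.002]
force: [0.6, -0.5, -4.2]
gripper_width: 0.0516
```

Emit:
servo_tool(
  targets=[
    {"ax":0,"ay":0,"az":0,"dx":0,"dy":0,"dz":0,"hand":1},
    {"ax":0,"ay":0,"az":0,"dx":0,"dy":0,"dz":0.3,"hand":1},
    {"ax":0,"ay":0,"az":0,"dx":0,"dy":0,"dz":0.6,"hand":1},
    {"ax":0,"ay":0,"az":0,"dx":0,"dy":0,"dz":0.5,"hand":1},
    {"ax":0,"ay":0,"az":0,"dx":0,"dy":0,"dz":0.3,"hand":1},
    {"ax":0,"ay":0,"az":0,"dx":0,"dy":0,"dz":0.2,"hand":1},
    {"ax":0,"ay":0,"az":0,"dx":0,"dy":0,"dz":0.1,"hand":1},
    {"ax":0,"ay":0,"az":0,"dx":0,"dy":0,"dz":0,"hand":1},
    {"ax":0,"ay":0,"az":0,"dx":0,"dy":0,"dz":0,"hand":1},
    {"ax":0,"ay":0,"az":0,"dx":0,"dy":0,"dz":0,"hand":1},
  ],
)

```text
time: 40.65
tool_pos: [0.5885, 0.0228, 0.0984]
orientation: [0.711, 0.703, 0.0, 0.0]
force: [0.8, 0.2, -2.8]
gripper_width: 0.0513
```

```bash
python3 plan.py 0.588 0.0228 0.0945 -0.6
```

```text
now [0.5885 0.0228 0.0984] ang -0.61 w 0.0513 F [ 0.8  0.2 -2.8] t 40.65 q [-0.06  0.22  1.45  0.    1.46 -0.05]
turn total(10deg): [ 0.007 -0.    -0.001]  shift if before turn: [ 0.001 -0.013  0.097]  shift if after turn: [ 0.001 -0.013  0.097]
```

Emit:
servo_tool(
  targets=[
    {"ax":0,"ay":0,"az":0,"dx":0,"dy":-0.01,"dz":0.05,"hand":1},
    {"ax":0,"ay":0,"az":0,"dx":0,"dy":0,"dz":0.04,"hand":1},
    {"ax":0,"ay":0,"az":0,"dx":0,"dy":0,"dz":0.03,"hand":1},
    {"ax":0,"ay":0,"az":0,"dx":0,"dy":0,"dz":0,"hand":1},
    {"ax":0,"ay":0,"az":0,"dx":0,"dy":0,"dz":0,"hand":1},
    {"ax":0,"ay":0,"az":0,"dx":0,"dy":0,"dz":0,"hand":-0.15},
    {"ax":0,"ay":0,"az":0,"dx":0,"dy":0,"dz":0,"hand":-0.3},
    {"ax":0,"ay":0,"az":0,"dx":0,"dy":0,"dz":0,"hand":-0.5},
    {"ax":0,"ay":0,"az":0,"dx":0,"dy":0,"dz":0,"hand":-0.5},
    {"ax":0,"ay":0,"az":0,"dx":0,"dy":0,"dz":0,"hand":-0.5},
  ],
)

```text
time: 41.9
tool_pos: [0.5878, 0.0228, 0.093]
orientation: [0.711, 0.703, 0.0, 0.0]
force: [0.5, -0.1, 0.0]
gripper_width: 0.0703
```

```bash
python3 plan.py 0.4842 -0.3334 0.215 -0.6
```

```text
now [0.5878 0.0228 0.093 ] ang -0.61 w 0.0703 F [ 0.5 -0.1  0. ] t 41.90 q [-0.06  0.23  1.46  0.    1.46 -0.05]
turn total(10deg): [ 0.001 -0.001 -0.001]  shift if before turn: [-8.931 -2.493 -3.052]  shift if after turn: [-8.931 -2.495 -3.051]
```

Round can released. Next, the bottle.

Emit:
servo_tool(
  targets=[
    {"ax":0,"ay":0,"az":0,"dx":0,"dy":0,"dz":-0.6,"hand":-0.5},
    {"ax":0,"ay":0,"az":0,"dx":0,"dy":0,"dz":-1,"hand":-0.5},
    {"ax":0,"ay":0,"az":0,"dx":-0.3,"dy":0,"dz":-1,"hand":-0.3},
    {"ax":0,"ay":0,"az":0,"dx":-0.9,"dy":-0.3,"dz":-0.45,"hand":-0.3},
    {"ax":0,"ay":0,"az":0,"dx":-1,"dy":-0.3,"dz":0,"hand":-0.2},
    {"ax":0,"ay":0,"az":0,"dx":-1,"dy":-0.3,"dz":0,"hand":-0.2},
    {"ax":0,"ay":0,"az":0,"dx":-1,"dy":-0.3,"dz":0,"hand":-0.2},
    {"ax":0,"ay":0,"az":0,"dx":-1,"dy":-0.3,"dz":0,"hand":-0.2},
    {"ax":0,"ay":0,"az":0,"dx":-1,"dy":-0.3,"dz":0,"hand":-0.2},
    {"ax":0,"ay":0,"az":0,"dx":-1,"dy":-0.3,"dz":0,"hand":-0.2},
  ],
)

```text
time: 43.15
tool_pos: [0.5001, -0.2656, 0.2149]
orientation: [0.711, 0.703, 0.0, 0.0]
force: [0.3, 0.4, -0.6]
gripper_width: 0.0562
```

Emit:
servo_tool(
  targets=[
    {"ax":0,"ay":0,"az":0,"dx":-1,"dy":-0.2,"dz":0,"hand":-0.2},
    {"ax":0,"ay":0,"az":0,"dx":-0.7,"dy":-0.2,"dz":0,"hand":-0.2},
    {"ax":0,"ay":0,"az":0,"dx":0,"dy":0,"dz":0.2,"hand":-0.2},
    {"ax":0,"ay":0,"az":0,"dx":0,"dy":0,"dz":0.4,"hand":-0.2},
    {"ax":0,"ay":0,"az":0,"dx":0,"dy":0,"dz":0.3,"hand":-0.2},
    {"ax":0,"ay":0,"az":0,"dx":0,"dy":0,"dz":0,"hand":-0.2},
    {"ax":0,"ay":0,"az":0,"dx":0,"dy":0,"dz":0,"hand":-0.2},
    {"ax":0,"ay":0,"az":0,"dx":0,"dy":0,"dz":0,"hand":-0.2},
    {"ax":0,"ay":0,"az":0,"dx":0,"dy":0,"dz":0,"hand":-0.2},
    {"ax":0,"ay":0,"az":0,"dx":0,"dy":0,"dz":0,"hand":-0.2},
  ],
)

```text
time: 44.4
tool_pos: [0.484, -0.3323, 0.1792]
orientation: [0.711, 0.703, 0.0, 0.0]
force: [0.1, -0.2, -0.1]
gripper_width: 0.0565
```

```bash
python3 plan.py 0.4842 -0.3334 0.1205 -0.6
```

```text
now [ 0.484  -0.3323  0.1792] ang -0.62 w 0.0565 F [ 0.1 -0.2 -0.1] t 44.40 q [-0.7   0.18  1.34  0.    1.62 -0.69]
turn total(10deg): [ 0.003  0.002 -0.002]  shift if before turn: [-0.026  0.005  1.467]  shift if after turn: [-0.027  0.005  1.467]
```

Emit:
servo_tool(
  targets=[
    {"ax":0,"ay":0,"az":0,"dx":-0.02,"dy":0,"dz":0.3,"hand":-0.2},
    {"ax":0,"ay":0,"az":0,"dx":0,"dy":0,"dz":0.6,"hand":-0.2},
    {"ax":0,"ay":0,"az":0,"dx":0,"dy":0,"dz":0.4,"hand":-0.2},
    {"ax":0,"ay":0,"az":0,"dx":0,"dy":0,"dz":0.15,"hand":-0.1},
    {"ax":0,"ay":0,"az":0,"dx":0,"dy":0,"dz":0,"hand":0},
    {"ax":0,"ay":0,"az":0,"dx":0,"dy":0,"dz":0,"hand":0.15},
    {"ax":0,"ay":0,"az":0,"dx":0,"dy":0,"dz":0,"hand":0.25},
    {"ax":0,"ay":0,"az":0,"dx":0,"dy":0,"dz":0,"hand":1},
    {"ax":0,"ay":0,"az":0,"dx":0,"dy":0,"dz":0,"hand":1},
    {"ax":0,"ay":0,"az":0,"dx":0,"dy":0,"dz":0,"hand":1},
  ],
)

```text
time: 45.65
tool_pos: [0.4844, -0.3333, 0.1217]
orientation: [0.711, 0.703, 0.0, 0.001]
force: [1.5, 0.5, 3.7]
gripper_width: 0.0336
```

Emit:
servo_tool(
  targets=[
    {"ax":0,"ay":0,"az":0,"dx":0,"dy":0,"dz":0,"hand":1},
    {"ax":0,"ay":0,"az":0,"dx":0,"dy":0,"dz":-0.3,"hand":1},
    {"ax":0,"ay":0,"az":0,"dx":0,"dy":0,"dz":-0.7,"hand":1},
    {"ax":0,"ay":0,"az":0,"dx":0,"dy":0,"dz":-0.7,"hand":1},
    {"ax":0,"ay":0,"az":0,"dx":0,"dy":0,"dz":-0.4,"hand":1},
    {"ax":0,"ay":0,"az":0,"dx":0.4,"dy":0.2,"dz":0,"hand":1},
    {"ax":0,"ay":0,"az":0,"dx":0.8,"dy":0.4,"dz":0,"hand":1},
    {"ax":0,"ay":0,"az":0,"dx":1,"dy":0.5,"dz":0,"hand":1},
    {"ax":0,"ay":0,"az":0,"dx":1,"dy":0.5,"dz":0,"hand":1},
    {"ax":0,"ay":0,"az":0,"dx":0.9,"dy":0.4,"dz":0,"hand":1},
  ],
)

```text
time: 46.9
tool_pos: [0.5656, -0.1667, 0.2026]
orientation: [0.71, 0.704, -0.0, -0.002]
force: [-0.1, 0.7, -2.4]
gripper_width: 0.0337
```

```bash
python3 plan.py 0.5852 -0.0978 0.128 -0.6
```

```text
now [ 0.5656 -0.1667  0.2026] ang -0.55 w 0.0337 F [-0.1  0.7 -2.4] t 46.90 q [-0.38  0.18  1.29  0.    1.67 -0.37]
turn total(10deg): [-0.02  -0.013  0.005]  shift if before turn: [1.724 0.481 1.867]  shift if after turn: [1.729 0.473 1.865]
```

Emit:
servo_tool(
  targets=[
    {"ax":0,"ay":0,"az":0,"dx":0.8,"dy":0.2,"dz":0,"hand":1},
    {"ax":0,"ay":0,"az":0,"dx":0.6,"dy":0.2,"dz":0,"hand":1},
    {"ax":0,"ay":0,"az":0,"dx":0.38,"dy":0.06,"dz":0,"hand":1},
    {"ax":0,"ay":0,"az":0,"dx":0,"dy":0,"dz":0.2,"hand":1},
    {"ax":0,"ay":0,"az":0,"dx":0,"dy":0,"dz":0.5,"hand":1},
    {"ax":0,"ay":0,"az":0,"dx":0,"dy":0,"dz":0.5,"hand":1},
    {"ax":0,"ay":0,"az":0,"dx":0,"dy":0,"dz":0.3,"hand":1},
    {"ax":0,"ay":0,"az":0,"dx":0,"dy":0,"dz":0.2,"hand":1},
    {"ax":0,"ay":0,"az":0,"dx":0,"dy":0,"dz":0,"hand":1},
    {"ax":0,"ay":0,"az":0,"dx":0,"dy":0,"dz":0,"hand":1},
  ],
)

```text
time: 48.15
tool_pos: [0.5853, -0.0991, 0.1377]
orientation: [0.711, 0.703, 0.0, 0.001]
force: [-0.1, 0.0, -2.0]
gripper_width: 0.0336
```

```bash
python3 plan.py 0.5852 -0.0978 0.128 -0.6
```

```text
now [ 0.5853 -0.0991  0.1377] ang -0.62 w 0.0336 F [-0.1  0.  -2. ] t 48.15 q [-0.26  0.21  1.39  0.    1.54 -0.25]
turn total(10deg): [ 0.009  0.002 -0.002]  shift if before turn: [ 0.032 -0.003  0.244]  shift if after turn: [ 0.032 -0.002  0.244]
```

Emit:
servo_tool(
  targets=[
    {"ax":0,"ay":0,"az":0,"dx":0.03,"dy":0,"dz":0.1,"hand":1},
    {"ax":0,"ay":0,"az":0,"dx":0,"dy":0,"dz":0.06,"hand":1},
    {"ax":0,"ay":0,"az":0,"dx":0,"dy":0,"dz":0.05,"hand":1},
    {"ax":0,"ay":0,"az":0,"dx":0,"dy":0,"dz":0.03,"hand":1},
    {"ax":0,"ay":0,"az":0,"dx":0,"dy":0,"dz":0,"hand":1},
    {"ax":0,"ay":0,"az":0,"dx":0,"dy":0,"dz":0,"hand":1},
    {"ax":0,"ay":0,"az":0,"dx":0,"dy":0,"dz":0,"hand":1},
    {"ax":0,"ay":0,"az":0,"dx":0,"dy":0,"dz":0,"hand":1},
    {"ax":0,"ay":0,"az":0,"dx":0,"dy":0,"dz":0,"hand":1},
    {"ax":0,"ay":0,"az":0,"dx":0,"dy":0,"dz":0,"hand":1},
  ],
)

```text
time: 49.4
tool_pos: [0.585, -0.0976, 0.1287]
orientation: [0.711, 0.703, 0.0, 0.0]
force: [-1.4, 0.8, 5.2]
gripper_width: 0.0333
```

```bash
python3 plan.py 0.5852 -0.0978 0.128 -0.6
```

```text
now [ 0.585  -0.0976  0.1287] ang -0.61 w 0.0333 F [-1.4  0.8  5.2] t 49.40 q [-0.26  0.21  1.4   0.    1.52 -0.25]
turn total(10deg): [ 0.007  0.001 -0.001]  shift if before turn: [-0.005  0.005  0.017]  shift if after turn: [-0.005  0.005  0.017]
```

Contact on the stand (force +5 N). I'll release and rise.

Emit:
servo_tool(
  targets=[
    {"ax":0,"ay":0,"az":0,"dx":0,"dy":0,"dz":-0.01,"hand":0.2},
    {"ax":0,"ay":0,"az":0,"dx":0,"dy":0,"dz":0,"hand":0},
    {"ax":0,"ay":0,"az":0,"dx":0,"dy":0,"dz":0,"hand":-0.2},
    {"ax":0,"ay":0,"az":0,"dx":0,"dy":0,"dz":0,"hand":-0.2},
    {"ax":0,"ay":0,"az":0,"dx":0,"dy":0,"dz":0,"hand":-0.2},
    {"ax":0,"ay":0,"az":0,"dx":0,"dy":0,"dz":-0.3,"hand":-0.2},
    {"ax":0,"ay":0,"az":0,"dx":0,"dy":0,"dz":-0.8,"hand":-0.2},
    {"ax":0,"ay":0,"az":0,"dx":0,"dy":0,"dz":-0.8,"hand":-0.4},
    {"ax":0,"ay":0,"az":0,"dx":0,"dy":0,"dz":-0.3,"hand":-0.6},
    {"ax":0,"ay":0,"az":-1,"dx":0,"dy":0,"dz":0,"hand":-0.6},
  ],
)

```text
time: 50.65
tool_pos: [0.5855, -0.0978, 0.2175]
orientation: [0.645, 0.764, 0.001, 0.001]
force: [-0.2, 0.4, -0.4]
gripper_width: 0.0752
```

```bash
python3 plan.py 0.3999 -0.324 0.21 84.38; python3 - <<'E'
from h import *
cv2.imwrite("pics/s9.png",read_camera('side')[:,:,::-1])
E
```

```text
now [ 0.5855 -0.0978  0.2175] ang 9.66 w 0.0752 F [-0.2  0.4 -0.4] t 50.65 q [-0.26  0.18  1.26  0.    1.69 -0.43]
turn total(10deg): [ 0.01   0.017 -7.472]  shift if before turn: [-4.796 -5.523  0.177]  shift if after turn: [ 4.063 -6.082  0.187]
```

View pics/s9.png

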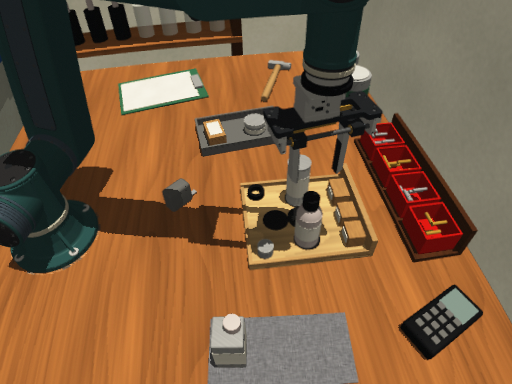

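Emit:
servo_tool(
  targets=[
    {"ax":0,"ay":0,"az":-1,"dx":0,"dy":0,"dz":0,"hand":-0.5},
    {"ax":0,"ay":0,"az":-1,"dx":0,"dy":0,"dz":0,"hand":-0.5},
    {"ax":0,"ay":0,"az":-1,"dx":0,"dy":0,"dz":0,"hand":-0.5},
    {"ax":0,"ay":0,"az":-1,"dx":0,"dy":0,"dz":0,"hand":-0.5},
    {"ax":0,"ay":0,"az":-1,"dx":0,"dy":0,"dz":0,"hand":-0.5},
    {"ax":0,"ay":0,"az":-1,"dx":0,"dy":0,"dz":0,"hand":-0.5},
    {"ax":0,"ay":0,"az":-1,"dx":0,"dy":0,"dz":0,"hand":-0.5},
    {"ax":0,"ay":0,"az":-0.5,"dx":0,"dy":0,"dz":0,"hand":-0.5},
    {"ax":0,"ay":0,"az":0,"dx":0.6,"dy":-0.9,"dz":0,"hand":-0.5},
    {"ax":0,"ay":0,"az":0,"dx":0.7,"dy":-1,"dz":0,"hand":-0.5},
  ],
)

```text
time: 51.95
tool_pos: [0.5249, -0.1684, 0.2146]
orientation: [0.049, 0.999, 0.0, -0.001]
force: [0.5, -0.6, 0.4]
gripper_width: 0.0707
```

Emit:
servo_tool(
  targets=[
    {"ax":0,"ay":0,"az":0,"dx":0.7,"dy":-1,"dz":0,"hand":-0.5},
    {"ax":0,"ay":0,"az":0,"dx":0.7,"dy":-1,"dz":0,"hand":-0.5},
    {"ax":0,"ay":0,"az":0,"dx":0.7,"dy":-1,"dz":0,"hand":-0.5},
    {"ax":0,"ay":0,"az":0,"dx":0.5,"dy":-0.8,"dz":0,"hand":-0.5},
    {"ax":0,"ay":0,"az":0,"dx":0.15,"dy":-0.35,"dz":0,"hand":-0.5},
    {"ax":0,"ay":0,"az":0,"dx":0,"dy":0,"dz":0.3,"hand":-0.5},
    {"ax":0,"ay":0,"az":0,"dx":0,"dy":0,"dz":0.4,"hand":-0.5},
    {"ax":0,"ay":0,"az":0,"dx":0,"dy":0,"dz":0.3,"hand":-0.5},
    {"ax":0,"ay":0,"az":0,"dx":0,"dy":0,"dz":0,"hand":-0.5},
    {"ax":0,"ay":0,"az":0,"dx":0,"dy":0,"dz":0,"hand":-0.5},
  ],
)

```text
time: 53.2
tool_pos: [0.4003, -0.3224, 0.1758]
orientation: [0.049, 0.999, -0.0, 0.0]
force: [-0.8, 0.7, 0.7]
gripper_width: 0.0703
```

```bash
python3 plan.py 0.3999 -0.324 0.0835 84.38
```

```text
now [ 0.4003 -0.3224  0.1758] ang 84.43 w 0.0703 F [-0.8  0.7  0.7] t 53.20 q [-0.79  0.02  1.52  0.    1.6  -2.26]
turn total(10deg): [-0.001  0.002  0.005]  shift if before turn: [ 0.007 -0.041  2.308]  shift if after turn: [ 0.006 -0.042  2.308]
```

Emit:
servo_tool(
  targets=[
    {"ax":0,"ay":0,"az":0,"dx":0.01,"dy":-0.04,"dz":0.4,"hand":-0.5},
    {"ax":0,"ay":0,"az":0,"dx":0,"dy":0,"dz":0.7,"hand":-0.5},
    {"ax":0,"ay":0,"az":0,"dx":0,"dy":0,"dz":0.7,"hand":-0.5},
    {"ax":0,"ay":0,"az":0,"dx":0,"dy":0,"dz":0.35,"hand":-0.5},
    {"ax":0,"ay":0,"az":0,"dx":0,"dy":0,"dz":0.13,"hand":-0.4},
    {"ax":0,"ay":0,"az":0,"dx":0,"dy":0,"dz":0,"hand":-0.3},
    {"ax":0,"ay":0,"az":0,"dx":0,"dy":0,"dz":0,"hand":-0.2},
    {"ax":0,"ay":0,"az":0,"dx":0,"dy":0,"dz":0,"hand":-0.2},
    {"ax":0,"ay":0,"az":0,"dx":0,"dy":0,"dz":0,"hand":-0.2},
    {"ax":0,"ay":0,"az":0,"dx":0,"dy":0,"dz":0,"hand":-0.2},
  ],
)

```text
time: 54.45
tool_pos: [0.3994, -0.3242, 0.0846]
orientation: [0.049, 0.999, -0.0, 0.0]
force: [0.2, 0.6, -0.1]
gripper_width: 0.0564
```

```bash
python3 plan.py 0.3999 -0.324 0.0835 84.38
```

```text
now [ 0.3994 -0.3242  0.0846] ang 84.38 w 0.0564 F [ 0.2  0.6 -0.1] t 54.45 q [-0.79  0.07  1.65  0.    1.42 -2.26]
turn total(10deg): [-0.001  0.002  0.   ]  shift if before turn: [-0.011  0.007  0.029]  shift if after turn: [-0.011  0.007  0.029]
```

Emit:
servo_tool(
  targets=[
    {"ax":0,"ay":0,"az":0,"dx":-0.01,"dy":0,"dz":0.01,"hand":0},
    {"ax":0,"ay":0,"az":0,"dx":0,"dy":0,"dz":0,"hand":1},
    {"ax":0,"ay":0,"az":0,"dx":0,"dy":0,"dz":0,"hand":1},
    {"ax":0,"ay":0,"az":0,"dx":0,"dy":0,"dz":0,"hand":1},
    {"ax":0,"ay":0,"az":0,"dx":0,"dy":0,"dz":0,"hand":1},
    {"ax":0,"ay":0,"az":0,"dx":0,"dy":0,"dz":0,"hand":1},
    {"ax":0,"ay":0,"az":0,"dx":0,"dy":0,"dz":-0.3,"hand":1},
    {"ax":0,"ay":0,"az":0,"dx":0,"dy":0,"dz":-0.7,"hand":1},
    {"ax":0,"ay":0,"az":0,"dx":0,"dy":0,"dz":-0.8,"hand":1},
    {"ax":0,"ay":0,"az":-0.5,"dx":0,"dy":0,"dz":-0.6,"hand":1},
  ],
  force=25,
)

```text
time: 55.7
tool_pos: [0.4, -0.3246, 0.1812]
orientation: [0.004, 1.0, -0.0, 0.0]
force: [0.1, -0.1, -2.6]
gripper_width: 0.0518
```

```bash
python3 plan.py 0.5271 -0.0357 0.0915 89.39
```

```text
now [ 0.4    -0.3246  0.1812] ang 89.52 w 0.0518 F [ 0.1 -0.1 -2.6] t 55.70 q [-0.79  0.02  1.51 -0.    1.61 -2.35]
turn total(10deg): [-0.005  0.004  0.013]  shift if before turn: [-3.116  7.25   2.239]  shift if after turn: [-3.101  7.255  2.243]
```

Emit:
servo_tool(
  targets=[
    {"ax":0,"ay":0,"az":0,"dx":-0.2,"dy":0.5,"dz":0,"hand":1},
    {"ax":0,"ay":0,"az":0,"dx":-0.3,"dy":0.9,"dz":0,"hand":1},
    {"ax":0,"ay":0,"az":0,"dx":-0.4,"dy":1,"dz":0,"hand":1},
    {"ax":0,"ay":0,"az":0,"dx":-0.4,"dy":1,"dz":0,"hand":1},
    {"ax":0,"ay":0,"az":0,"dx":-0.4,"dy":1,"dz":0,"hand":1},
    {"ax":0,"ay":0,"az":0,"dx":-0.4,"dy":1,"dz":0,"hand":1},
    {"ax":0,"ay":0,"az":0,"dx":-0.4,"dy":0.9,"dz":0,"hand":1},
    {"ax":0,"ay":0,"az":0,"dx":-0.4,"dy":0.6,"dz":0,"hand":1},
    {"ax":0,"ay":0,"az":0,"dx":-0.2,"dy":0.34,"dz":0,"hand":1},
    {"ax":0,"ay":0,"az":0,"dx":0,"dy":0,"dz":0,"hand":1},
  ],
)

```text
time: 56.95
tool_pos: [0.5269, -0.0357, 0.1796]
orientation: [0.005, 1.0, -0.0, -0.0]
force: [-0.1, 0.1, -2.8]
gripper_width: 0.0518
```

Emit:
servo_tool(
  targets=[
    {"ax":0,"ay":0,"az":0,"dx":0,"dy":0,"dz":0.3,"hand":1},
    {"ax":0,"ay":0,"az":0,"dx":0,"dy":0,"dz":0.6,"hand":1},
    {"ax":0,"ay":0,"az":0,"dx":0,"dy":0,"dz":0.5,"hand":1},
    {"ax":0,"ay":0,"az":0,"dx":0,"dy":0,"dz":0.4,"hand":1},
    {"ax":0,"ay":0,"az":0,"dx":0,"dy":0,"dz":0.2,"hand":1},
    {"ax":0,"ay":0,"az":0,"dx":0,"dy":0,"dz":0.1,"hand":1},
    {"ax":0,"ay":0,"az":0,"dx":0,"dy":0,"dz":0,"hand":1},
    {"ax":0,"ay":0,"az":0,"dx":0,"dy":0,"dz":0,"hand":1},
    {"ax":0,"ay":0,"az":0,"dx":0,"dy":0,"dz":0,"hand":1},
    {"ax":0,"ay":0,"az":0,"dx":0,"dy":0,"dz":0,"hand":1},
  ],
)

```text
time: 58.2
tool_pos: [0.5271, -0.0359, 0.0964]
orientation: [0.005, 1.0, -0.0, 0.0]
force: [0.7, -0.3, -1.8]
gripper_width: 0.0517
```

```bash
python3 plan.py 0.5271 -0.0357 0.0915 89.39
```

```text
now [ 0.5271 -0.0359  0.0964] ang 89.39 w 0.0517 F [ 0.7 -0.3 -1.8] t 58.20 q [-0.18  0.09  1.6   0.    1.44 -1.74]
turn total(10deg): [0.    0.004 0.   ]  shift if before turn: [-0.     0.005  0.123]  shift if after turn: [-0.     0.005  0.123]
```

Emit:
servo_tool(
  targets=[
    {"ax":0,"ay":0,"az":0,"dx":0,"dy":0,"dz":0.06,"hand":1},
    {"ax":0,"ay":0,"az":0,"dx":0,"dy":0,"dz":0.04,"hand":1},
    {"ax":0,"ay":0,"az":0,"dx":0,"dy":0,"dz":0.03,"hand":1},
    {"ax":0,"ay":0,"az":0,"dx":0,"dy":0,"dz":0,"hand":1},
    {"ax":0,"ay":0,"az":0,"dx":0,"dy":0,"dz":0,"hand":1},
    {"ax":0,"ay":0,"az":0,"dx":0,"dy":0,"dz":0,"hand":1},
    {"ax":0,"ay":0,"az":0,"dx":0,"dy":0,"dz":0,"hand":1},
    {"ax":0,"ay":0,"az":0,"dx":0,"dy":0,"dz":0,"hand":1},
    {"ax":0,"ay":0,"az":0,"dx":0,"dy":0,"dz":0,"hand":1},
    {"ax":0,"ay":0,"az":0,"dx":0,"dy":0,"dz":0,"hand":1},
  ],
)

```text
time: 59.45
tool_pos: [0.5269, -0.0359, 0.0913]
orientation: [0.005, 1.0, 0.0, 0.0]
force: [-3.5, 2.8, 5.1]
gripper_width: 0.0518
```

Contact with the floor. I'll release, rise and back off.

Emit:
servo_tool(
  targets=[
    {"ax":0,"ay":0,"az":0,"dx":0,"dy":0,"dz":0,"hand":-0.15},
    {"ax":0,"ay":0,"az":0,"dx":0,"dy":0,"dz":0,"hand":-0.3},
    {"ax":0,"ay":0,"az":0,"dx":0,"dy":0,"dz":0,"hand":-0.5},
    {"ax":0,"ay":0,"az":0,"dx":0,"dy":0,"dz":0,"hand":-0.5},
    {"ax":0,"ay":0,"az":0,"dx":0,"dy":0,"dz":0,"hand":-0.5},
    {"ax":0,"ay":0,"az":0,"dx":0,"dy":0,"dz":-0.3,"hand":-0.5},
    {"ax":0,"ay":0,"az":0,"dx":0,"dy":0,"dz":-0.8,"hand":-0.5},
    {"ax":0,"ay":0,"az":0,"dx":0,"dy":0,"dz":-1,"hand":-0.5},
    {"ax":0,"ay":0,"az":0,"dx":0,"dy":0,"dz":-1,"hand":-0.5},
    {"ax":0,"ay":0,"az":0,"dx":0,"dy":0,"dz":-1,"hand":-0.5},
  ],
)

```text
time: 60.7
tool_pos: [0.5269, -0.036, 0.2574]
orientation: [0.005, 1.0, -0.0, 0.001]
force: [0.4, 0.1, -1.2]
gripper_width: 0.0705
```

Emit:
servo_tool(
  targets=[
    {"ax":0,"ay":0,"az":0,"dx":0.4,"dy":0,"dz":-1,"hand":-0.8},
    {"ax":0,"ay":0,"az":0,"dx":0.3,"dy":0,"dz":-0.2,"hand":-1},
    {"ax":0,"ay":0,"az":0,"dx":0,"dy":0,"dz":0,"hand":-1},
    {"ax":0,"ay":0,"az":0,"dx":0,"dy":0,"dz":0,"hand":-1},
    {"ax":0,"ay":0,"az":0,"dx":0,"dy":0,"dz":0,"hand":-1},
    {"ax":0,"ay":0,"az":0,"dx":0,"dy":0,"dz":0,"hand":-1},
    {"ax":0,"ay":0,"az":0,"dx":0,"dy":0,"dz":0,"hand":-1},
    {"ax":0,"ay":0,"az":0,"dx":0,"dy":0,"dz":0,"hand":-1},
    {"ax":0,"ay":0,"az":0,"dx":0,"dy":0,"dz":0,"hand":-1},
    {"ax":0,"ay":0,"az":0,"dx":0,"dy":0,"dz":0,"hand":-1},
  ],
)

```text
time: 61.95
tool_pos: [0.4989, -0.0357, 0.3029]
orientation: [0.005, 1.0, 0.0, 0.0]
force: [0.9, -0.2, 0.4]
gripper_width: 0.0939
```

```bash
python3 plan.py 0.4993 -0.0354 0.3005 89.37; python3 - <<'E'
from h import *
np.save('T10.npy',T_tool());a=read_camera('wrist');cv2.imwrite("pics/w10.png",a[:,:,::-1]);crop(a,175,125,180,150,4,'pics/w10c.png')
cv2.imwrite("pics/s10.png",read_camera('side')[:,:,::-1])
E
```

```text
now [ 0.4989 -0.0357  0.3029] ang 89.39 w 0.0939 F [ 0.9 -0.2  0.4] t 61.95 q [-0.18 -0.03  1.32  0.    1.85 -1.74]
turn total(10deg): [0.    0.001 0.002]  shift if before turn: [-0.01   0.007  0.061]  shift if after turn: [-0.01   0.007  0.061]
```

View pics/w10c.png

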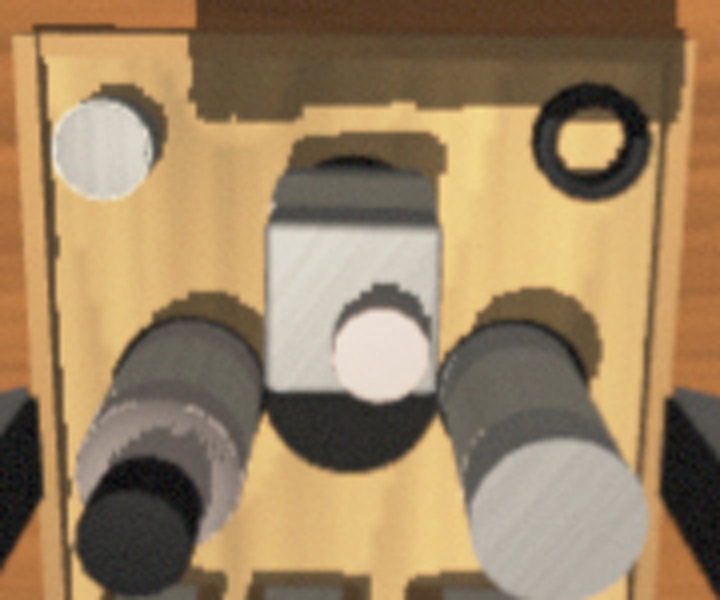

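View pics/s10.png

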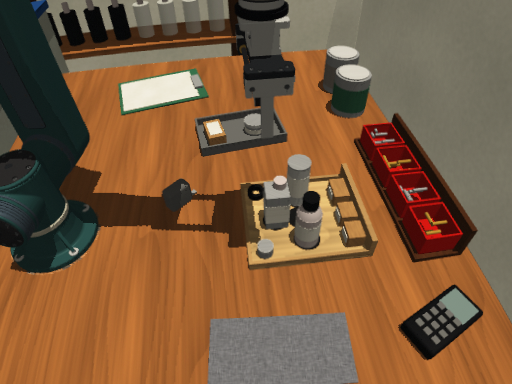

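All three are upright where they began. I'll compare before and after precisely in the side view, which the arm doesn't block.

```bash
python3 - <<'E'
import cv2,numpy as np
a=cv2.imread('pics/side0.png',0);b=cv2.imread('pics/s10.png',0)
for n,(x,y,w,h) in dict(square_cap=(268,172,24,24),sq=(260,180,32,50),bottlecap=(296,188,34,28),round=(284,152,32,26),small=(255,237,22,24),tape=(245,182,20,20),box=(200,117,32,30),rimref=(330,165,40,80)).items():
    M=cv2.matchTemplate(cv2.resize(b[y-6:y+h+6,x-6:x+w+6],None,fx=8,fy=8,interpolation=cv2.INTER_CUBIC),cv2.resize(a[y:y+h,x:x+w],None,fx=8,fy=8,interpolation=cv2.INTER_CUBIC),cv2.TM_CCOEFF_NORMED)
    _,v,_,l=cv2.minMaxLoc(M);print(n,'shift px',((np.array(l)-48)/8),round(v,3))
E
```

```text
square_cap shift px [-0.125  0.125] 0.994
sq shift px [-0.125  0.   ] 0.964
bottlecap shift px [-0.5  0. ] 0.923
round shift px [-0.375  0.   ] 0.993
small shift px [0.25  0.125] 0.845
tape shift px [-0.125  0.   ] 0.823
box shift px [0. 0.] 0.999
rimref shift px [0. 0.] 0.999
```

```bash
python3 -c "
from bench import job
print(job.sign_off())"
```

```text
the job is handed in; nothing more can be done
None
```

The low tin is in the order tray, and the three tall containers are back upright on the stand where they began. I handed the job in at about 62 s of robot time, against the 150 s limit.

- **Order:** I stood the square can, bottle and round can on the grey mat, then set the low tin flat in the empty half of the tray, clear of the cardboard box. Only then did I return the round can, bottle and square can, each to the pose where I had first gripped it.
- **Final positions:** In the side view before and after, the square can is shifted 0.1 px, the round can 0.4 px and the bottle 0.5 px. At roughly 2 mm per pixel that is about 1 mm or less.
- **Bystanders:** The cardboard box shows no shift. The small tin and tape roll measure 0.1–0.3 px, but their match was weaker (0.82–0.85), probably because of changed shadows.
- **Tin in the tray:** I checked this by eye in the top view after placing it and in the side views. I did not measure it again.
- **Forces:** The highest contact force I read was about 7 N, when lowering the square can onto the stand. I only read forces at the end of each move. The gripper ended open and clear of everything.
- **Measurement disagreement:** Position estimates from the different cameras differed by up to about 3–4 mm for some points. I therefore checked with the wrist camera that each object was centred between the fingers before its first grip.

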